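Unstack the gauge blocks and pile their spacer plates

ROBOT

A 6-joint arm with a two-finger parallel gripper is mounted at the origin on a cart in front of the work surface, level with it; the furniture and walls round the work are solid. World frame = base frame: x ahead of the robot, y to its left, z up, the work surface at z = 0. Lengths are in m, angles in rad, forces in N, time in s.
With the tool pointing down it reaches from about 0.3 to 0.75 m from the base axis. Payload 8.5 kg.
Tool frame: the origin (TCP) lies between the finger pads; the fingertips stand ctrl.tip_reach ahead of it and the grasp point (between the pads) lies 3 mm ahead of it (ctrl.tip_reach is the distance from the TCP to the fingertips, in m); z points along the fingers, x is the direction in which the jaws open and shut, and the axes are right-handed (so a half turn about z gives the same grasp; the last joint's range is limited). The gripper opens to 88 mm and grips with 3 to 60 N. Pads are 18 mm wide; open, the fingers measure 123 mm over their backs; the gripper's body (75 mm by 187 mm) begins 45 mm behind the grasp point.
Start: joints at [1.098, 0.381, 1.297, -0, 1.464, -0.215], TCP at [0.14, 0.532, 0.261] pointing down, gripper open.
Joint ranges: [-3.11, 3.11], [-0.89, 2.33], [0.22, 2.48], [-1.42, 4.56], [0.17, 2.85], [-2.88, 2.88]. Speed limits (rad/s): [2.39, 2.39, 3.14, 3.14, 3.14, 3.14].

INTERFACE

Orientations are given as a unit quaternion [x, y, z, w].
In Python, from station import ctrl gives the robot as it stands.
- The arm moves only by the tool play_rows, never from a script. Its argument "commands" is a list of rows, each a list of 2 entries, a list of its own where there are three numbers: the shift along the tool's x, y, z in units of 25 mm (1.0 is 25 mm), then the turn about the tool's z in units of 6 degrees (1.0 is 6 degrees). In form: [[[tx, ty, tz], turn], ...]. A call has 1 to 8 rows; each row shifts and turns the commanded pose from where the row before left it, along the tool's axes as they then stand; what a row does not reach is not made up. A row lasts 1/12 s, in which the tool goes at most 41.7 mm and 7.16 degrees, less where a joint would pass 70% of its speed; a pose out of reach is approached as far as the arm can. A call is refused whole if a number of a shift passes 1 or a number of a turn 1, either way. A call with a gripper value outside its range is refused whole. "claw" is the gripper's target within -1 to 1 (fully open at 1, half-way at 0, shut at -1), set as the call begins (left out, the last holds). The fingers move at their own pace and stop on an object; the grip force is fixed at half the most. Time passes only in rows, so rows that do not move let the fingers close. It gives the time, the measured TCP pose, the force and the opening at its end, in the units of the state.
- ctrl.observe(): the state, without advancing time (a new reading comes with each control period).
- ctrl.capture(name): name is "scene" or "top" or "wrist"; returns (picture, depth): 420x560x3 uint8, red, green, blue; 420x560 float32, m along the optical axis (not along the pixel's ray), 0 where there is no reading.
- ctrl.camera_model(name): a dict with "camera_matrix" (3x3 intrinsics, pixels), "k1" (the pictures are not rectified: a ray, as slopes to the right and down, at radius r is drawn at 1 + k1 r^2 times it, then the intrinsics apply), "extrinsics" (4x4, takes a point from world to camera coordinates). Camera axes: x right, y up, looking along -z (the intrinsics and any distortion apply to the point x, -y, -z); pixel columns grow to the right and rows downward; lengths in m; the calibration is good to about 2 mm. A picture is of the moment at which its call begins: read the wrist's pose just before it. camera_model takes no time and is no camera call; for the wrist camera it gives the pose at the moment of the call.
- ctrl.close_job(): hands the job in, once; it reports no verdict.
The state is a dict: "t": time; "q": joint angles; "joint_velocities": joint speeds; "effort": joint torques, N m; "eef_pos": TCP position; "ee_rot": TCP orientation; "force": force on the tool from outside, world axes, zero at the start; "ft_torque": the same for the moment, N m; "width": finger opening in m.
Only numpy, scipy, OpenCV 4.12 (cv2) and the standard library are available. Lean on these libraries where they do the work, as an engineer would, in place of code of your own. Each camera call takes 0.05 s, during which the arm holds its last target.

TASK

Take the stack in the sloping cradle apart: lay the two steel blocks flat on the floor of the tray, side by side with their broad faces up as they were in the stack, and pile the two aluminium spacer plates squarely one on the other on their rest, between its end cheeks. Set everything down without dropping it, and leave the bottle, the dial stand, the loupe and the bush in the tray as they are.

Things in the scene. Friction and masses are not known exactly. Their poses are not given: they have to be found in the camera images.
- block_high: ground steel 1-2-3 block with through holes, 51 (its x) x 76 (its y) x 25 mm (its z), 0.28 to 0.54 kg; topmost piece in the stack. Origin at the centre of its underside, z out of its top face; its y runs along the slope, its low end at the cradle's stop; grip it across the 51 mm
- spacer_high: aluminium spacer plate with two 14 mm holes, 112 (its x, up the slope) x 60 (its y) x 12 mm (its z), 0.14 to 0.27 kg; second from the top in the stack. Origin at the centre of its underside, z out of its top face. It stands out about 4.5 mm past the blocks on either side (pieces lie up to 5 mm off the middle sideways)
- block_low: ground steel 1-2-3 block with through holes, 51 (its x) x 76 (its y) x 25 mm (its z), 0.28 to 0.54 kg; third from the top, on spacer_low, in the stack. Origin at the centre of its underside, z out of its top face; its y runs along the slope, its low end at the cradle's stop; grip it across the 51 mm
- spacer_low: aluminium spacer plate with two 14 mm holes, 112 (its x, up the slope) x 60 (its y) x 12 mm (its z), 0.14 to 0.27 kg; lowest piece, on the cradle bed, in the stack. Origin at the centre of its underside, z out of its top face. It stands out about 4.5 mm past the blocks on either side (pieces lie up to 5 mm off the middle sideways)
- cradle: fixed aluminium cradle holding the stack. Bed 126 x 44 mm (narrower than the plates), sloping 30 degrees: low end at its -x (toward the robot). Origin on the table under the middle of the bed, whose top is 62 mm up there. A stop 40 mm wide, 68 mm high square to the bed, 57 mm down-slope of its middle; sides open. Pieces lift out along the bed's normal (up and toward the robot)
- tray: fixed shallow blue tray, 140 (its x) x 200 (its y) x 22 mm, walls 2 mm, inner floor 2 mm above its origin (centre of its underside). A bush stands in it near the +x wall; the rest of its floor is free
- plate_rest: fixed rest for the plates: grey foot 158 x 70 x 6 mm, on it a pedestal 44 mm wide (y), its top 20 mm above the origin (centre of the underside, on the table), between two end cheeks 36 mm wide, 40 mm high, 132 mm apart along x. A plate lies on it along x with 10 mm play at each end; its long sides overhang, open to the fingers
- bottle: bystander: white wash bottle with red cap and thin bent spout, 62 x 90 x 183 mm, behind the cradle (away from the robot); origin at the centre of its underside
- indicator: bystander: dial indicator on a magnetic base with post and arm, 71 x 113 x 190 mm, behind the tray; origin at the centre of its underside
- eye_loupe: bystander: black stand loupe, 41 mm across, 44 mm high, in front of the plate rest (toward the robot); origin at the centre of its underside
- bush: bystander: steel bush, 23 mm across, 20 mm high, standing on the tray's floor about 48 mm from the tray's middle toward its +x wall; origin at the centre of its underside
There are look-alikes about, which are no part of the job. Leave any brown look-alike of the block_high alone.

How it is judged:
By the outcome, as a careful person would: the job done as asked, in the order asked, and still so for the second after the job is handed in, with the robot touching nothing.
It also fails if it takes over 72 s, if anything falls off the work surface, if the arm or the gripper's body presses on something with over 40 N, if the wrist force passes 120 N, or if a joint passes its speed limit or range.

## Working session

There is one attempt and no reset: what is moved stays moved. The work goes in short steps, Python scripts to look and compute and a tool call to move; the robot and the scene stay as the last step left them, time stands still between calls to the robot, and variables do not carry over. Pictures are saved under pics/ and viewed, and the job is handed in when it is done.

Besides the shell and the picture viewer there is one more tool, called after "Emit:" by a JSON object that holds its "op" and its "data". play_rows: Moves the arm, as the interface text tells. Its arguments: {"type":"object","properties":{"commands":{"type":"array","items":{"type":"array"}},"claw":{"type":"number"}},"required":["commands"]}

```bash
ls; mkdir -p pics
python3 - <<'E'
from station import ctrl
import cv2, numpy as np
print(ctrl.observe(), ctrl.tip_reach)
for n in ("scene","top","wrist"):
    p,d=ctrl.capture(n); cv2.imwrite(f"pics/{n}0.png",cv2.cvtColor(p,cv2.COLOR_RGB2BGR)); np.save(f"pics/{n}0.npy",d)
    m=ctrl.camera_model(n); print(n,m)
    import pickle; pickle.dump(m,open(f"pics/{n}0.pkl","wb"))
E
```

```text
pics
{'t': 0.0, 'q': array([ 1.09770594e+00,  3.81192577e-01,  1.29822625e+00,  2.07523418e-05,
        1.46360692e+00, -2.15280220e-01]), 'joint_velocities': array([-0.00095973,  0.00079493,  0.00098629, -0.00129727, -0.00054026,
       -0.00028984]), 'effort': array([-4.20494707e-04, -4.37923515e+01, -2.24557990e+01,  7.13032857e-02,
        3.51930445e-02, -8.22416951e-05]), 'eef_pos': array([0.14010519, 0.53160759, 0.26015123]), 'ee_rot': array([ 7.92138000e-01,  6.10341605e-01, -6.52333821e-04,  2.96664808e-04]), 'force': array([-0.18099819,  0.90392829, -0.19720171]), 'ft_torque': array([-0.00234003,  0.01310158, -0.03485844]), 'width': 0.08830782034298539} 0.022
scene {'camera_matrix': array([[441.89341317,   0.        , 285.54709038],
       [  0.        , 441.89341317, 211.49220967],
       [  0.        ,   0.        ,   1.        ]]), 'k1': 0.020131975610681592, 'extrinsics': array([[ 0.83390533, -0.55187067,  0.00637693, -0.44758396],
       [ 0.2409033 ,  0.37436437,  0.8954423 , -0.21711966],
       [-0.49655564, -0.74517788,  0.44513191, -0.81626361],
       [ 0.       
[... 372 characters left out ...]
-0.56374655],
       [-0.0504186 , -0.01149772,  0.99866199, -1.33976789],
       [ 0.        ,  0.        ,  0.        ,  1.        ]])}
wrist {'camera_matrix': array([[300.18714712,   0.        , 282.02749777],
       [  0.        , 300.18714712, 208.16310962],
       [  0.        ,   0.        ,   1.        ]]), 'k1': -0.04822723198834359, 'extrinsics': array([[ 2.55898186e-01,  9.66703735e-01,  9.08514096e-05,
        -5.51163942e-01],
       [-9.24259469e-01,  2.44690214e-01, -2.93037767e-01,
         3.96107843e-02],
       [-2.83302934e-01,  7.49038627e-02,  9.56100862e-01,
        -3.90058912e-01],
       [ 0.00000000e+00,  0.00000000e+00,  0.00000000e+00,
         1.00000000e+00]])}
```

View pics/scene0.png

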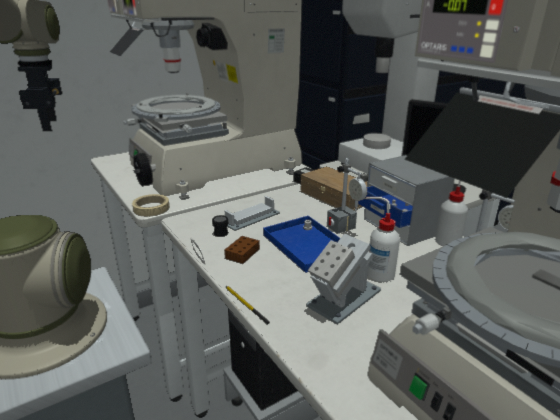

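View pics/top0.png

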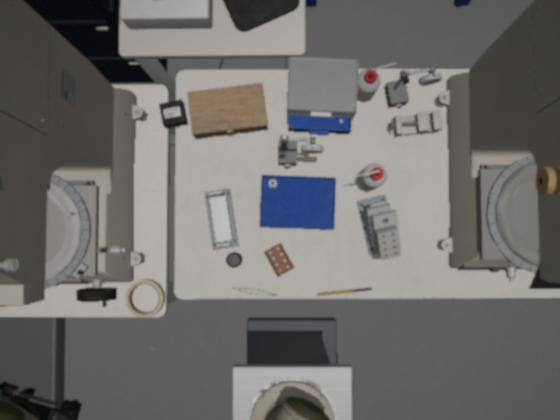

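View pics/wrist0.png

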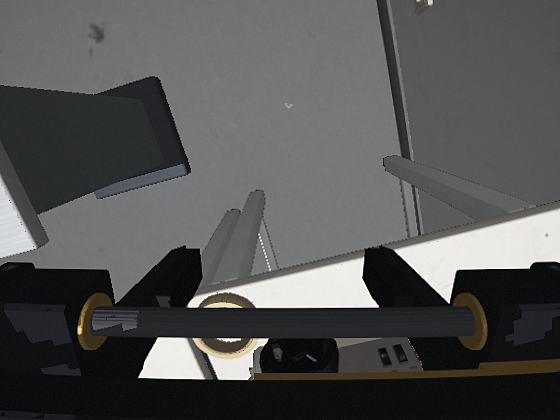

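The scene view shows the cradle and its stack at about (340,270), with a brown block at (242,249), which is the look-alike. The steel stack is the grey one in the cradle. In the top view the cradle is at about (380,228), the tray at (298,203), the bush at (272,184), the rest at (221,219), the loupe at (234,259) and the bottle at (372,176).

```bash
cat > h.py <<'E'
import numpy as np, cv2, pickle
from scipy.spatial.transform import Rotation as R
def load(n): return cv2.imread(f"pics/{n}.png"),np.load(f"pics/{n}.npy"),pickle.load(open(f"pics/{n}.pkl","rb"))
def snap(cam,name):
    from station import ctrl
    m=ctrl.camera_model(cam); p,d=ctrl.capture(cam); im=cv2.cvtColor(p,cv2.COLOR_RGB2BGR)
    cv2.imwrite(f"pics/{name}.png",im); np.save(f"pics/{name}.npy",d); pickle.dump(m,open(f"pics/{name}.pkl","wb")); return im,d,m
def rays(m,uv):
    uv=np.asarray(uv,float).reshape(-1,1,2)
    return cv2.undistortPoints(uv,m["camera_matrix"],np.array([m["k1"],0,0,0,0.])).reshape(-1,2)
def unproj(m,uv,d):
    r=rays(m,uv); d=np.asarray(d).reshape(-1,1)
    pc=np.hstack([r[:,:1]*d,-r[:,1:]*d,-d]); E=m["extrinsics"]
    return (pc-E[:3,3])@E[:3,:3]
def onplane(m,uv,z):
    r=rays(m,uv); E=m["extrinsics"]; Rm=E[:3,:3]; c=-Rm.T@E[:3,3]
    dr=np.hstack([r[:,:1],-r[:,1:],-np.ones((len(r),1))])@Rm
    return c+dr*((z-c[2])/dr[:,2])[:,None]
def proj(m,P):
    P=np.asarray(P,float).reshape(-1,3);E=m["extrinsics"]; pc=P@E[:3,:3].T+E[:3,3]
    x=pc[:,0]/-pc[:,2]; y=-pc[:,1]/-pc[:,2]; s=1+m["k1"]*(x*x+y*y); K=m["camera_matrix"]
    return np.c_[K[0,0]*x*s+K[0,2],K[1,1]*y*s+K[1,2]]
def cloud(m,d):
    h,w=d.shape; u,v=np.meshgrid(np.arange(w),np.arange(h)); return unproj(m,np.c_[u.ravel(),v.ravel()],d.ravel()).reshape(h,w,3)
def crop(im,x0,y0,x1,y1,s,out):
    cv2.imwrite(out,cv2.resize(im[y0:y1,x0:x1],None,fx=s,fy=s,interpolation=cv2.INTER_CUBIC))
E
python3 - <<'E'
from h import *
im,d,m=load("top0"); C=cloud(m,d)
crop(im,340,140,450,290,4,"pics/c1.png"); crop(im,190,160,345,290,5,"pics/c2.png")
for n,(u,v) in dict(table=(330,270),tray=(298,215),blocktop=(388,243),rest=(221,220),bottle=(376,174),brown=(279,260),ind=(290,152),loupe=(234,260),bush=(272,184)).items(): print(n,C[v,u].round(3))
im,d,m=load("scene0"); crop(im,290,210,400,330,5,"pics/c3.png")
mw=pickle.load(open("pics/wrist0.pkl","rb"));E=mw["extrinsics"]; Rm=E[:3,:3];c=-Rm.T@E[:3,3]
T=R.from_quat([0.792138,0.610341,-6.5e-4,3e-4]).as_matrix(); t=np.array([0.140105,0.531607,0.260151])
print("cam in tool",T.T@(c-t)); print((Rm@T).round(3))
E
```

```text
table [ 0.405 -0.104 -0.   ]
tray [ 0.553 -0.018  0.007]
blocktop [ 0.479 -0.237  0.123]
rest [0.54  0.188 0.018]
bottle [ 0.647 -0.207  0.14 ]
brown [0.433 0.033 0.022]
ind [0.718 0.003 0.048]
loupe [0.434 0.15  0.045]
bush [0.638 0.052 0.006]
cam in tool [ 0.00126926 -0.07587108 -0.12441995]
[[ 1.     0.001 -0.001]
 [ 0.001 -0.956  0.293]
 [-0.001 -0.293 -0.956]]
```

View pics/c1.png

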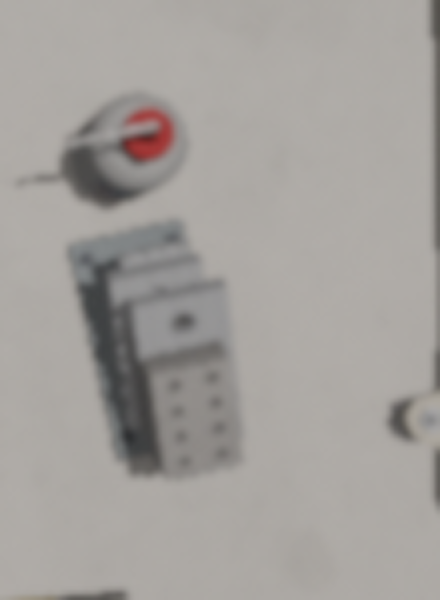

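View pics/c2.png

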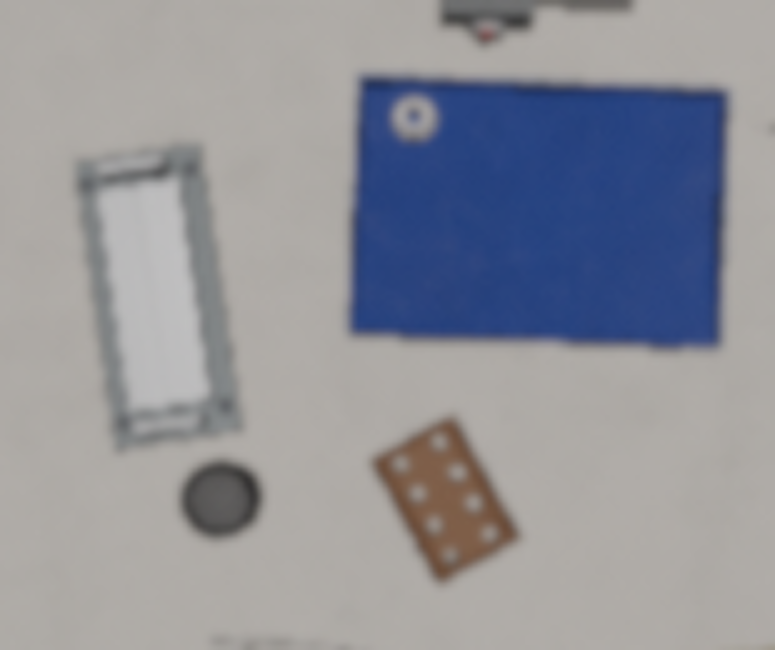

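View pics/c3.png

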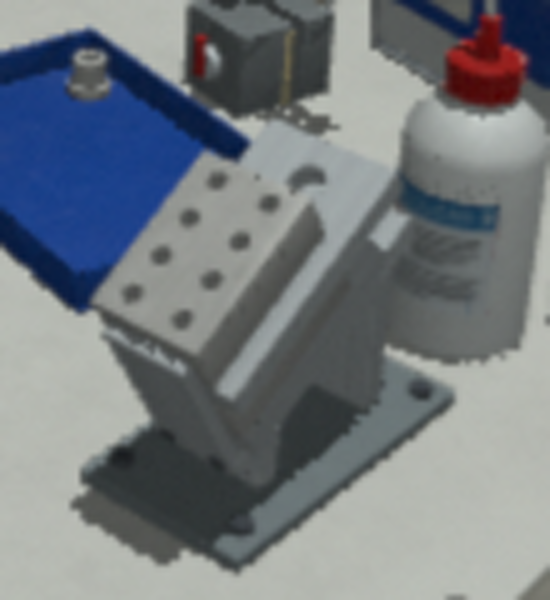

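Emit:
{"op": "play_rows", "data": {"commands": [[[-0.5,0.1,0],-1],[[-1,0.2,0],-1],[[-1,0.2,0],-1],[[-1,0.2,0],-1],[[-1,0.2,0],-0.7],[[-1,0.2,0],0],[[-1,0.2,0],0],[[-1,0.2,0],0]], "claw": 1}}

```text
t: 0.82
eef_pos: [0.1918, 0.3492, 0.2607]
ee_rot: [0.619, 0.785, -0.0, 0.0]
force: [0.3, 0.2, 0.8]
width: 0.088
```

Emit:
{"op": "play_rows", "data": {"commands": [[[-1,0.2,0],0],[[-1,0.2,0],0],[[-1,0.2,0],0],[[-1,0.2,0],0],[[-1,0.2,0],0],[[-1,0.2,0],0],[[-1,0.2,0],0],[[-1,0.2,0],0]]}}

```text
t: 1.48
eef_pos: [0.2772, 0.164, 0.2608]
ee_rot: [0.62, 0.785, 0.0, 0.0]
force: [1.2, 0.4, 0.5]
width: 0.088
```

Emit:
{"op": "play_rows", "data": {"commands": [[[-1,0.2,0],0],[[-1,0.2,0],0],[[-1,0.2,0],0],[[-1,0.2,0],0],[[-1,0.2,0],0],[[-1,0.2,0],0],[[-1,0.2,0],0],[[-1,0.2,0],0]]}}

```text
t: 2.15
eef_pos: [0.3626, -0.0214, 0.2607]
ee_rot: [0.62, 0.785, -0.0, -0.0]
force: [-0.1, 0.5, 0.5]
width: 0.0879
```

Emit:
{"op": "play_rows", "data": {"commands": [[[-1,0.22,0],0],[[-1,0.22,0],0],[[-1,0.22,0],0],[[-1,0.22,0],0],[[-1,0.22,0],0],[[-1,0.22,0],0],[[-1,0.22,0],0],[[-1,0.22,0],0]]}}

```text
t: 2.82
eef_pos: [0.452, -0.2056, 0.2605]
ee_rot: [0.62, 0.785, 0.0, -0.0]
force: [0.4, 0.6, -0.9]
width: 0.0879
```

Emit:
{"op": "play_rows", "data": {"commands": [[[-0.8,0.22,0],0],[[-0.4,0.1,0],0],[[0,0,0],0]]}}

```text
t: 3.07
eef_pos: [0.4668, -0.233, 0.2601]
ee_rot: [0.62, 0.785, -0.0, -0.0]
force: [-0.2, 1.1, 0.3]
width: 0.0881
```

Run:
```python
from h import *
from station import ctrl
im,d,m=snap("wrist","w1"); o=ctrl.observe(); print(o["eef_pos"],o["ee_rot"],o["q"],o["t"])
crop(im,140,60,420,330,2.7,"pics/w1c.png")
```

```text
[ 0.46629317 -0.23174611  0.26025934] [ 6.19821527e-01  7.84742597e-01  7.00448704e-05 -5.70787239e-04] [-6.88909631e-01  3.30026181e-01  1.37758207e+00  1.17863673e-04
  1.43512860e+00 -2.49348752e+00] 3.1167
```

View pics/w1.png

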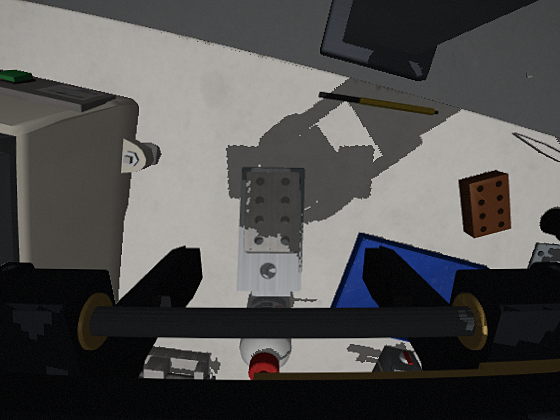

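View pics/w1c.png

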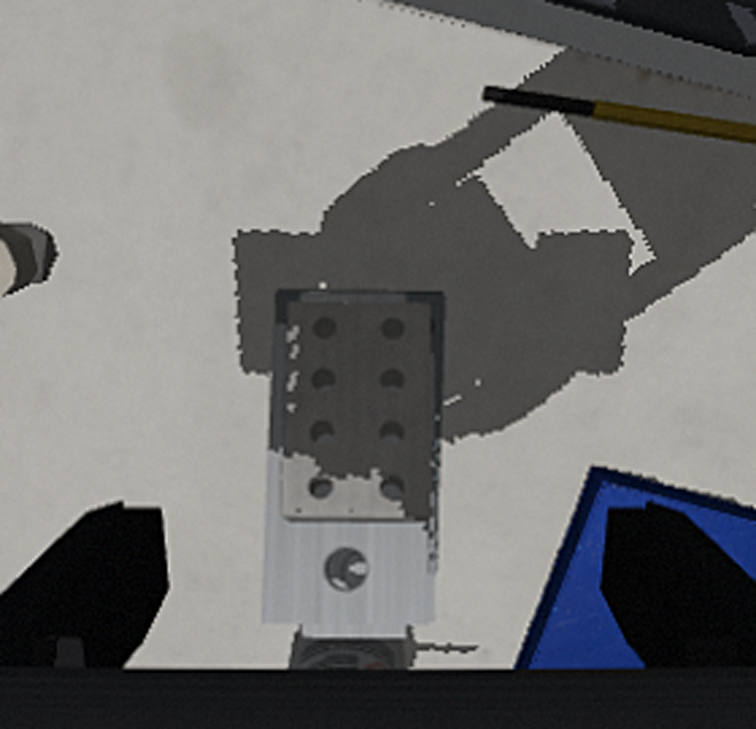

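The wrist view shows the grey steel block_high at about (272,210) on its spacer (hole at 267,269). The brown look-alike at (485,203) is well away. Next I'll fit the block plane and outline from depth.

```bash
cat > meas.py <<'E'
from h import *
def fitplane(P,it=200,tol=.0015):
    rng=np.random.default_rng(0);best=None
    for _ in range(it):
        a=P[rng.choice(len(P),3,replace=False)];n=np.cross(a[1]-a[0],a[2]-a[0])
        if np.linalg.norm(n)<1e-9: continue
        n/=np.linalg.norm(n);k=abs((P-a[0])@n)<tol
        if best is None or k.sum()>best.sum(): best=k
    Q=P[best];c=Q.mean(0);n=np.linalg.svd(Q-c)[2][2];n*=np.sign(n[2]);return c,n
def facefit(C,box,tol=.0025):
    u0,v0,u1,v1=box
    c,n=fitplane(C[v0:v1,u0:u1].reshape(-1,3))
    return c,n
E
python3 - <<'E'
from meas import *
im,d,m=load("w1"); C=cloud(m,d)
# yaw
def rect(mask,C,n,c,yaw=None):
    P=C[mask]; h=n.copy();h[2]=0;h=-h/np.linalg.norm(h)  # uphill heading
    lat=np.array([-h[1],h[0],0]); up=np.cross(lat,n); 
    return h,lat,up,P
for nm,box,roi in (("block",(250,175,295,245),(235,160,312,258)),("spacer",(245,256,290,285),(232,252,312,292))):
    c,n=facefit(C,box); print(nm,c.round(4),n.round(4),"tilt",np.degrees(np.arccos(n[2])),"heading",np.degrees(np.arctan2(-n[1],-n[0])))
    mk=np.zeros(d.shape,bool);u0,v0,u1,v1=roi;mk[v0:v1,u0:u1]=abs((C[v0:v1,u0:u1]-c)@n)<.002
    mk=cv2.morphologyEx(mk.astype(np.uint8),cv2.MORPH_OPEN,np.ones((3,3)))
    h,lat,up,P=rect(mk>0,C,n,c)
    q=np.c_[(P-c)@lat,(P-c)@up].astype(np.float32); r=cv2.minAreaRect(q); print(r, len(P))
    print("centre",(c+lat*r[0][0]+up*r[0][1]).round(4), "ext lat",q[:,0].min(),q[:,0].max(),"up",q[:,1].min(),q[:,1].max())
    k=cv2.findContours(mk,0,1)[0]; print([cv2.boundingRect(x) for x in k if len(x)>20])
E
```

```text
block [ 0.4758 -0.2391  0.117 ] [-0.489  -0.1105  0.8653] tilt 30.085253709180083 heading 12.728963663761705
((0.00017268769443035126, 0.0012926198542118073), (0.05046124756336212, 0.07628913968801498), 0.15672150254249573) 3852
centre [ 0.4769 -0.2387  0.1177] ext lat -0.025067987 0.02548281 up -0.036801193 0.03937444
[(244, 172, 56, 80)]
spacer [ 0.5361 -0.2301  0.1229] [-0.4937 -0.1111  0.8625] tilt 30.40241943618942 heading 12.677641123793792
((0.0005516316741704941, 0.0007986873388290405), (0.036582693457603455, 0.059360407292842865), 89.81520080566406) 2049
centre [ 0.5367 -0.2294  0.1233] ext lat -0.029183974 0.030181115 up -0.017409254 0.01918467
[(237, 252, 62, 39)]
```

Run:
```python
from meas import *
im,d,m=load("w1"); C=cloud(m,d)
t=np.array([0.46629317,-0.23174611,0.26025934]); T=R.from_quat([6.19821527e-01,7.84742597e-01,7.00448704e-05,-5.70787239e-04]).as_matrix()
P=(C-t)@T   # tool frame
for v in (250,256,262,268,275,282,290,298):
    row=P[v]; z=row[:,2]; near=(d[v]>0)&(z<.03)
    L=[u for u in range(100,282) if near[u]]; Rr=[u for u in range(283,460) if near[u]]
    if L and Rr: print(v,L[-1],row[L[-1]].round(4),Rr[0],row[Rr[0]].round(4), "mid x",(row[L[-1]][0]+row[Rr[0]][0])/2)
for q in ((.4769,-.2387,.1177),): print((np.array(q)-t)@T)
crop(im,150,230,410,310,3,"pics/f.png")
```

```text
250 199 [-0.0442 -0.0075  0.0207] 365 [ 0.044  -0.0069  0.0215] mid x -7.28562432854192e-05
256 200 [-0.0443 -0.0035  0.0218] 364 [ 0.044  -0.003   0.0223] mid x -0.0001225160611545463
262 200 [-0.044  -0.0009  0.0198] 365 [ 0.0437 -0.0013  0.0187] mid x -0.00010871366293078999
268 201 [-0.0439  0.0029  0.0202] 363 [0.0439 0.0039 0.0217] mid x 1.2028378731120115e-05
275 201 [-0.0446  0.0079  0.0215] 363 [0.0441 0.0079 0.0212] mid x -0.00026723854747106104
282 199 [-0.0448  0.0098  0.0173] 365 [0.0441 0.0094 0.0164] mid x -0.00036786123270224347
290 195 [-0.0445  0.0092  0.0086] 369 [0.0437 0.0087 0.0076] mid x -0.0003965672625432966
298 191 [-0.0449  0.0099  0.0026] 373 [0.0446 0.0105 0.0031] mid x -0.0001501075694444326
[-0.00936182  0.00879271  0.14254498]
```

View pics/f.png

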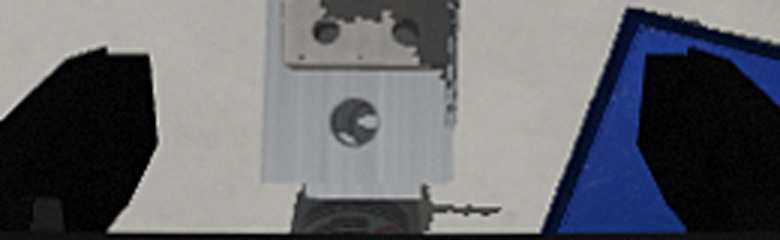

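```bash
cat > plan.py <<'E'
from h import *
import sys
def hl(h,l,hd): a=np.radians(hd); return np.array([h*np.cos(a)-l*np.sin(a),h*np.sin(a)+l*np.cos(a)])
def plan(x,y,z,hd=None):
    from station import ctrl
    o=ctrl.observe(); T=R.from_quat(o["ee_rot"]).as_matrix(); t=o["eef_pos"]
    cur=np.degrees(np.arctan2(T[1,0],T[0,0])); 
    dh=0 if hd is None else ((cur-hd+180)%360-180)
    # deltas in frame AFTER the turn
    a=np.radians(cur if hd is None else hd); Tx=np.array([np.cos(a),np.sin(a),0]);Ty=np.array([np.sin(a),-np.cos(a),0])
    D=np.array([x,y,z])-t
    print("t %.2f pos %s head %.2f F %s w %.4f j6 %.2f"%(o["t"],t.round(4),cur,o["force"].round(1),o["width"],o["q"][5]))
    print("turn units %.2f; after turn: tx %.2f ty %.2f tz %.2f"%(dh/6,D@Tx/.025,D@Ty/.025,-D[2]/.025))
E
python3 - <<'E'
from plan import *
x,y=hl(.4190,-.3379,12.7); print(x,y); plan(x,y,.1235,102.7)
E
```

```text
0.48303500636413765 -0.237517562775466
t 3.12 pos [ 0.4663 -0.2317  0.2603] head 103.39 F [-0.3 -0.9 -0.4] w 0.0882 j6 -2.49
turn units 0.12; after turn: tx -0.37 ty 0.60 tz 5.47
```

Emit:
{"op": "play_rows", "data": {"commands": [[[-0.37,0.6,0],0.12],[[0,0,0.8],0],[[0,0,1],0],[[0,0,1],0],[[0,0,1],0],[[0,0,0.6],0],[[0,0,0],0],[[0,0,0],0]]}}

```text
t: 3.78
eef_pos: [0.4829, -0.2363, 0.1511]
ee_rot: [0.624, 0.781, 0.0, -0.0]
force: [-1.0, -0.3, 1.7]
width: 0.0884
```

Run:
```python
from plan import *
plan(*hl(.4190,-.3379,12.7),.1235,102.7)
im,d,m=snap("wrist","w2")
```

```text
t 3.78 pos [ 0.4829 -0.2363  0.1511] head 102.75 F [-1.  -0.3  1.7] w 0.0884 j6 -2.47
turn units 0.01; after turn: tx -0.05 ty -0.00 tz 1.10
```

View pics/w2.png

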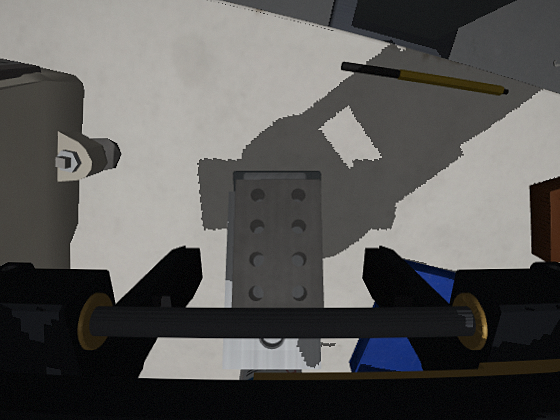

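Run:
```python
from meas import *
im,d,m=load("w2"); C=cloud(m,d)
c,n=fitplane(C[190:300,242:312].reshape(-1,3)); print(c,n)
mk=np.zeros(d.shape,np.uint8); mk[165:306,215:335]=abs((C[165:306,215:335]-c)@n)<.002
E=m["extrinsics"]
for v in (200,215,240,255,275,290,300):
    u=np.where(mk[v])[0]; a=C[v,u[0]];b=C[v,u[-1]]; lat=np.array([-.2198,.9755,0]); print(v,u[0],u[-1],a@lat,b@lat,(a+b)/2@lat)
u=np.where(mk[:,275])[0]; h=np.array([.9755,.2198,0]); print(u[0],u[-1],C[u[0],275]@h,C[u[0],275][2])
print(C[240,276]@h, C[240,276])
```

```text
[ 0.47743101 -0.2395855   0.1179603 ] [-0.48915668 -0.10952106  0.86529236]
200 236 320 -0.3624192378357237 -0.31287095094370176 -0.33764509438971274
215 235 320 -0.3628184185702421 -0.3132239742181529 -0.3380211963941975
240 234 321 -0.3628232234714937 -0.3130151552357214 -0.33791918935360754
255 234 321 -0.36254464774823053 -0.313267532418569 -0.3379060900833997
275 233 322 -0.36271988047311876 -0.31299057764334826 -0.3378552290582335
290 232 322 -0.3633591577497759 -0.31342364683736695 -0.3383914022935714
300 232 323 -0.3630170443960881 -0.3129793171283131 -0.3379981807622006
180 305 0.38021916875675 0.09970785001886856
0.4115529038683136 [ 0.4759887  -0.24010041  0.11678901]
```

Emit:
{"op": "play_rows", "data": {"commands": [[[-0.05,0,0.6],0],[[0,0,0.5],0],[[0,0,0],0],[[0,0,0],0]]}}

```text
t: 4.17
eef_pos: [0.4837, -0.2384, 0.1244]
ee_rot: [0.624, 0.781, -0.0, 0.001]
force: [0.4, 1.0, -0.3]
width: 0.0882
```

Emit:
{"op": "play_rows", "data": {"commands": [[[0,0,0],0],[[0,0,0],0],[[0,0,0],0],[[0,0,0],0],[[0,0,0],0],[[0,0,0],0]], "claw": -1}}

```text
t: 4.67
eef_pos: [0.4835, -0.2386, 0.1234]
ee_rot: [0.625, 0.781, -0.0, 0.0]
force: [-1.4, 0.8, 0.6]
width: 0.0506
```

Emit:
{"op": "play_rows", "data": {"commands": [[[0,-0.1,-0.17],0],[[0,-0.2,-0.34],0],[[0,-0.3,-0.52],0],[[0,-0.4,-0.69],0],[[0,-0.4,-0.69],0],[[0,-0.2,-0.4],0],[[0,0,0],0]]}}

```text
t: 5.25
eef_pos: [0.444, -0.2478, 0.1952]
ee_rot: [0.625, 0.781, -0.0, 0.001]
force: [1.4, -1.0, -4.8]
width: 0.0506
```

Run:
```python
from plan import *
plan(0.55,-0.07,.15,90)
im,d,m=snap("wrist","w3");crop(im,150,130,410,330,3,"pics/w3c.png")
im,d,m=snap("scene","s3");crop(im,290,190,400,310,5,"pics/s3c.png")
```

```text
t 5.25 pos [ 0.444  -0.2478  0.1952] head 102.66 F [ 1.4 -1.  -4.8] w 0.0506 j6 -2.53
turn units 2.11; after turn: tx 7.11 ty 4.24 tz 1.81
```

View pics/w3c.png

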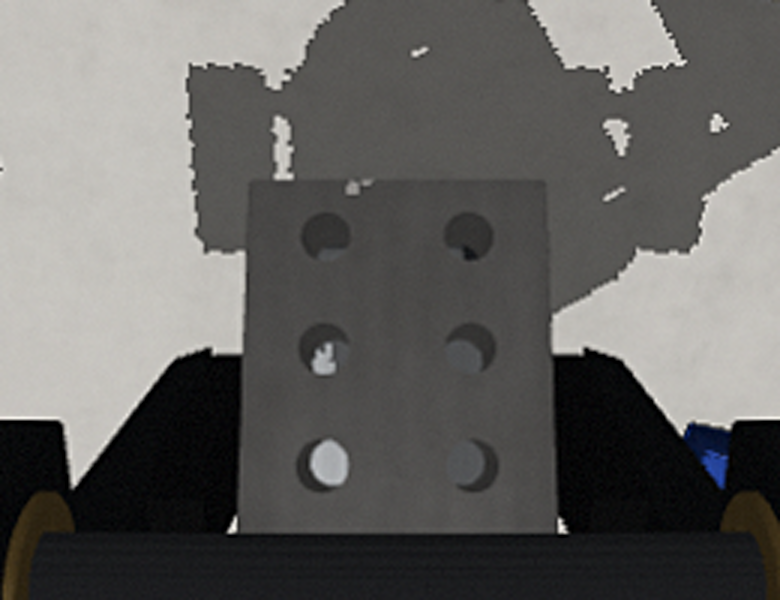

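View pics/s3c.png

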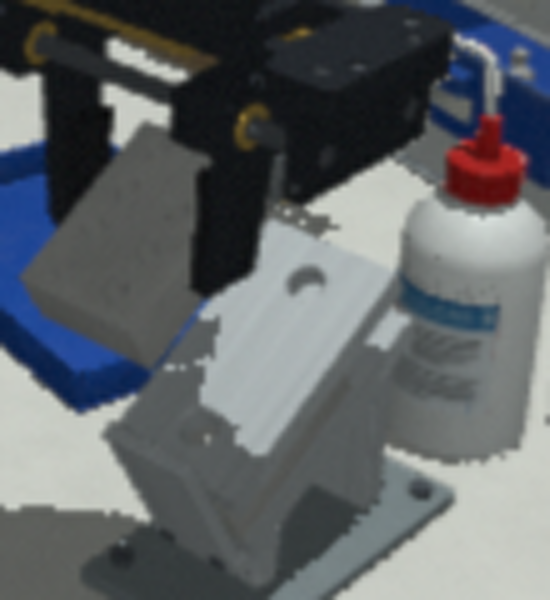

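Run:
```python
from meas import *
im,d,m=load("top0")
f=lambda L:np.array(L)/5.+np.array([190,160])-.4
for nm,L,z in (("tray",[(362,77),(726,92),(718,347),(352,333)],.022),("bush",[(414,118)],.022),("foot",[(78,158),(203,147),(240,432),(118,450)],.006),("ped",[(97,190),(178,178),(212,402),(133,415)],.02)):
    P=onplane(m,f(L),z); print(nm,P.round(4).tolist())
    if len(P)==4:
        c=P.mean(0); print(" c",c.round(4),"sides",[round(float(np.linalg.norm(P[i]-P[i-1])),4) for i in range(4)], "head of long", [np.degrees(np.arctan2(*(P[i]-P[i-1])[[1,0]])).round(2) for i in range(4)])
C=cloud(m,d)
for z0,z1 in ((.012,.03),):
    k=(C[...,2]>z0)&(C[...,2]<z1); 
# rest cloud
P=C[185:260,200:245].reshape(-1,3)
for a,b in ((.003,.009),(.016,.024),(.034,.044)):
    q=P[(P[:,2]>a)&(P[:,2]<b)]; print(a,len(q), cv2.minAreaRect(q[:,:2].astype(np.float32)) if len(q)>5 else "")
```

```text
tray [[0.6605, 0.0782, 0.022], [0.6517, -0.1168, 0.022], [0.5152, -0.1116, 0.022], [0.5232, 0.0835, 0.022]]
 c [ 0.5876 -0.0167  0.022 ] sides [0.1374, 0.1952, 0.1366, 0.1953] head of long [np.float64(-2.22), np.float64(-92.57), np.float64(177.8), np.float64(87.67)]
bush [[0.6383, 0.0503, 0.022]]
foot [[0.6188, 0.2334, 0.006], [0.6246, 0.1654, 0.006], [0.4703, 0.1449, 0.006], [0.4607, 0.2108, 0.006]]
 c [0.5436 0.1886 0.006 ] sides [0.1598, 0.0682, 0.1557, 0.0666] head of long [np.float64(8.11), np.float64(-85.16), np.float64(-172.44), np.float64(98.27)]
ped [[0.6003, 0.2207, 0.02], [0.6066, 0.1771, 0.02], [0.4865, 0.1585, 0.02], [0.4797, 0.2008, 0.02]]
 c [0.5433 0.1893 0.02  ] sides [0.1222, 0.044, 0.1215, 0.0428] head of long [np.float64(9.38), np.float64(-81.74), np.float64(-171.18), np.float64(99.21)]
0.003 775 ((0.535690426826477, 0.18780925869941711), (0.2008940726518631, 0.12022335827350616), 0.10653658211231232)
0.016 639 ((0.5406330227851868, 0.1891377866268158), (0.1378938853740692, 0.04784701392054558), 11.153676986694336)
0.034 121 ((0.5223743915557861, 0.1832643300294876), (0.19110536575317383, 0.05270075798034668), 16.034320831298828)
```

Run:
```python
from meas import *
im,d,m=load("w3"); C=cloud(m,d)
c,n=fitplane(C[200:300,240:325].reshape(-1,3)); print(c,n,"tilt",np.degrees(np.arccos(n[2])),np.degrees(np.arctan2(-n[1],-n[0])))
u=np.array([.9755,.2198,0]); 
for uu in (250,275,310):
    v=[k for k in range(170,300) if abs((C[k,uu]-c)@n)<.002][0]; print(v,C[v,uu],C[v,uu]@u)
from plan import *
tc=np.array([.5876,-.0167]);ux=np.array([.9992,-.0401]);uy=np.array([.0401,.9992])
for b in ((-.015,-.042),(-.015,.037)): print(tc+ux*b[0]+uy*b[1])
p=tc+ux*(-.025)+uy*-.042
plan(*p,.1952,87.7)
```

```text
[ 0.4307183  -0.24954748  0.18547588] [-0.49177871 -0.10741008  0.86406989] tilt 30.22333201657183 12.320571407239633
190 [ 0.40901241 -0.27113143  0.17067916] 0.3393969160965566
190 [ 0.40637788 -0.25868742  0.17009356] 0.33956213038496236
190 [ 0.40253434 -0.24118673  0.16978039] 0.33965940397802247
[ 0.5709278 -0.0580649]
[0.5740957 0.0208719]
t 5.35 pos [ 0.4443 -0.2471  0.193 ] head 102.69 F [ 0.6  0.1 -5.2] w 0.0506 j6 -2.53
turn units 2.50; after turn: tx 7.76 ty 4.36 tz -0.09
```

Emit:
{"op": "play_rows", "data": {"commands": [[[0.5,0,0],0.5],[[1,0,0],1],[[1,0,0],1],[[1,0.2,0],0],[[1,0.5,0],0],[[1,0.8,0],0],[[1,0.8,0],0],[[0.6,0.8,0],0]]}}

```text
t: 6.02
eef_pos: [0.5184, -0.0708, 0.1922]
ee_rot: [0.721, 0.693, -0.0, -0.001]
force: [0.0, -0.6, -4.5]
width: 0.0506
```

Emit:
{"op": "play_rows", "data": {"commands": [[[0.2,0.6,0.5],0],[[0,0,1],0],[[0,0,1],0],[[0,0,1],0],[[0,0,0.5],0],[[0,0,0],0],[[0,0,0],0]]}}

```text
t: 6.6
eef_pos: [0.5329, -0.0689, 0.0924]
ee_rot: [0.721, 0.693, -0.001, -0.001]
force: [-0.3, -0.2, -4.5]
width: 0.051
```

Run:
```python
from plan import *
from meas import *
tc=np.array([.5876,-.0167]);ux=np.array([.9992,-.0401]);uy=np.array([.0401,.9992])
plan(*(tc+ux*(-.026)+uy*-.042),.0475,87.7)
im,d,m=snap("wrist","w4")
C=cloud(m,d)
c,n=fitplane(C[200:300,240:325].reshape(-1,3)); print(c,n,"tilt",np.degrees(np.arccos(n[2])),np.degrees(np.arctan2(-n[1],-n[0])))
```

```text
t 6.60 pos [ 0.5329 -0.0689  0.0924] head 87.73 F [-0.3 -0.2 -4.5] w 0.0510 j6 -1.88
turn units 0.00; after turn: tx 0.49 ty 1.06 tz 1.80
[ 0.51919731 -0.06706161  0.08278806] [-0.50043633  0.01828443  0.86558024] tilt 30.05097256673009 -2.092483443407057
```

View pics/w4.png

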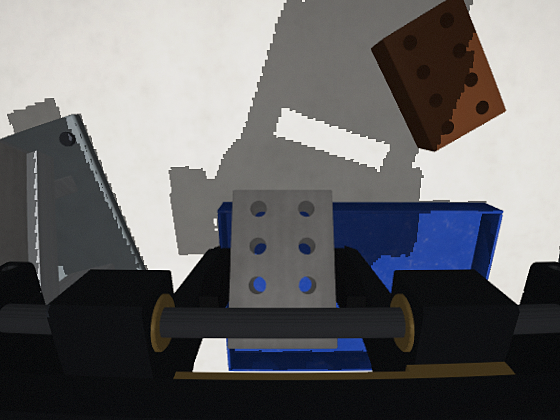

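Run:
```python
from meas import *
im,d,m=load("w4")
P=onplane(m,[(219,203),(503,205)],.022);print(P)
tc=np.array([.5876,-.0167]);ux=np.array([.9992,-.0401]);uy=np.array([.0401,.9992])
for p in P: q=p[:2]-tc; print(q@ux,q@uy)
crop(im,200,180,520,380,2.4,"pics/w4c.png")
```

```text
[[ 0.5115501  -0.10929174  0.022     ]
 [ 0.52101476  0.08709878  0.022     ]]
-0.0722761337393854 -0.0955672654112755
-0.07069430008737379 0.10104567427596434
```

View pics/w4c.png

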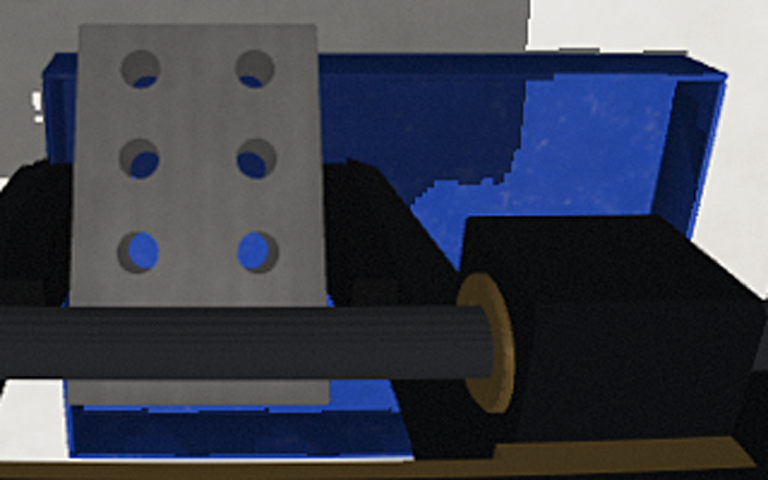

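Emit:
{"op": "play_rows", "data": {"commands": [[[0.57,0.6,0],0],[[0,0.46,0.4],0],[[0,0,0.6],0],[[0,0,0.5],0],[[0,0,0.2],0],[[0,0,0],0],[[0,0,0],0]]}}

```text
t: 7.23
eef_pos: [0.5605, -0.0562, 0.0518]
ee_rot: [0.721, 0.693, 0.0, 0.001]
force: [-0.4, -0.3, -5.1]
width: 0.0506
```

Emit:
{"op": "play_rows", "data": {"commands": [[[0,0,0.15],0],[[0,0.0,0.05],0],[[0,0.1,0.1],0],[[0,0.11,0.1],0],[[0,0.09,0.11],0],[[0,0.09,0.11],0],[[0,0,0],0]]}}

```text
t: 7.82
eef_pos: [0.5714, -0.0569, 0.0365]
ee_rot: [0.721, 0.693, 0.001, 0.002]
force: [5.1, 0.9, 4.8]
width: 0.0506
```

Run:
```python
from plan import *
from meas import *
plan(.57,-.05,.0305,87.7)
im,d,m=snap("wrist","w5")
C=cloud(m,d)
c,n=fitplane(C[200:290,240:325].reshape(-1,3)); print(c,n,"tilt",np.degrees(np.arccos(n[2])),np.degrees(np.arctan2(-n[1],-n[0])))
```

```text
t 7.82 pos [ 0.5714 -0.0569  0.0365] head 87.70 F [5.1 0.9 4.8] w 0.0506 j6 -1.84
turn units 0.00; after turn: tx 0.27 ty -0.07 tz 0.24
[ 0.55377195 -0.05489608  0.03155326] [-0.15829898  0.00638005  0.98737061] tilt 9.115634400958754 -2.3079877831402036
```

Emit:
{"op": "play_rows", "data": {"commands": [[[0,0.06,0.1],0],[[0,0.05,0.1],0],[[0,0.02,0.08],0],[[0,0,0.04],0],[[0,0,0],0]]}}

```text
t: 8.28
eef_pos: [0.574, -0.057, 0.03]
ee_rot: [0.721, 0.693, 0.001, 0.002]
force: [-1.3, 0.2, 22.9]
width: 0.0507
```

Run:
```python
from plan import *
from meas import *
plan(.57,-.05,.0305,87.7)
im,d,m=snap("wrist","w6")
C=cloud(m,d)
c,n=fitplane(C[200:290,240:325].reshape(-1,3)); print(c,n,"tilt",np.degrees(np.arccos(n[2])),np.degrees(np.arctan2(-n[1],-n[0])))
```

```text
t 8.28 pos [ 0.574 -0.057  0.03 ] head 87.71 F [-1.3  0.2 22.9] w 0.0507 j6 -1.83
turn units 0.00; after turn: tx 0.27 ty -0.17 tz -0.02
[ 0.55516732 -0.05492095  0.02817381] [ 9.90356431e-04 -2.21583097e-04  9.99999485e-01] tilt 0.05814619165446238 167.38830779033003
```

Emit:
{"op": "play_rows", "data": {"commands": [[[0,0,-0.05],0],[[0,0,0],0],[[0,0,0],0],[[0,0,0],0]], "claw": 0.4}}

```text
t: 8.67
eef_pos: [0.5725, -0.0565, 0.0282]
ee_rot: [0.721, 0.693, -0.0, -0.001]
force: [-0.5, -0.0, 0.3]
width: 0.0618
```

Emit:
{"op": "play_rows", "data": {"commands": [[[0,0,-0.3],0],[[0,0,-0.8],0],[[0,0,-1],0],[[0,0,-1],0],[[0,0,-1],0],[[0,0,-1],0],[[0,0,-0.5],0],[[0,0,0],0]]}}

```text
t: 9.33
eef_pos: [0.5739, -0.0568, 0.1719]
ee_rot: [0.721, 0.693, 0.001, 0.002]
force: [0.1, -0.1, 0.7]
width: 0.062
```

Run:
```python
from plan import *
from meas import *
plan(*hl(.41,-.342,12.7),.25,102.7)
im,d,m=snap("wrist","w7")
C=cloud(m,d)
k=(abs(C[...,2]-.0275)<.004); k[:160]=0; k[330:]=0
n,l,s,_=cv2.connectedComponentsWithStats(k.astype(np.uint8))
for i in range(1,n):
    if s[i,4]>300: print(s[i],cv2.minAreaRect(C[l==i][:,:2].astype(np.float32)))
```

```text
t 9.33 pos [ 0.5739 -0.0568  0.1719] head 87.72 F [ 0.1 -0.1  0.7] w 0.0620 j6 -1.83
turn units -2.50; after turn: tx -6.42 ty -5.50 tz -3.12
[ 255  160   56   77 3801] ((0.5732260346412659, -0.05511018633842468), (0.050854578614234924, 0.0741107165813446), 87.65624237060547)
```

View pics/w7.png

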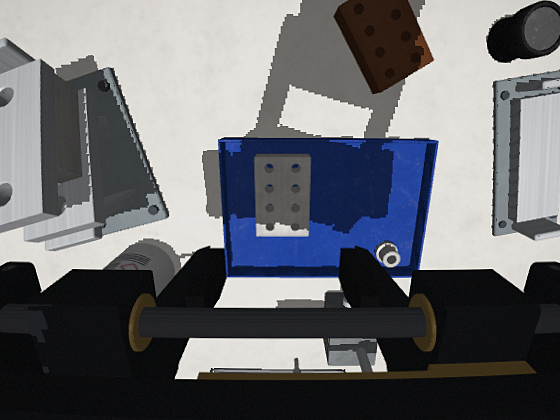

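Emit:
{"op": "play_rows", "data": {"commands": [[[0,-0.5,-1],0],[[-0.2,-1,-1],0],[[-0.8,-1,-1],0],[[-1,-1,-0.3],-0.5],[[-1,-1,0],-1],[[-1,-0.8,0],-1],[[-1,-0.3,0],0],[[-0.9,0,0],0]], "claw": 1}}

```text
t: 10.05
eef_pos: [0.4434, -0.2048, 0.2503]
ee_rot: [0.625, 0.781, -0.0, -0.001]
force: [1.1, 0.2, 0.4]
width: 0.0878
```

Emit:
{"op": "play_rows", "data": {"commands": [[[-0.6,0,0],0],[[0,0,0],0],[[0,0,0],0]]}}

```text
t: 10.3
eef_pos: [0.4484, -0.218, 0.2502]
ee_rot: [0.625, 0.781, 0.0, -0.001]
force: [0.5, 0.2, 0.0]
width: 0.088
```

Run:
```python
from plan import *
from meas import *
plan(*hl(.41,-.342,12.7),.25,102.7)
im,d,m=snap("wrist","w8")
```

```text
t 10.30 pos [ 0.4484 -0.218   0.2502] head 102.67 F [0.5 0.2 0. ] w 0.0880 j6 -2.48
turn units -0.00; after turn: tx -1.23 ty 0.82 tz 0.01
```

View pics/w8.png

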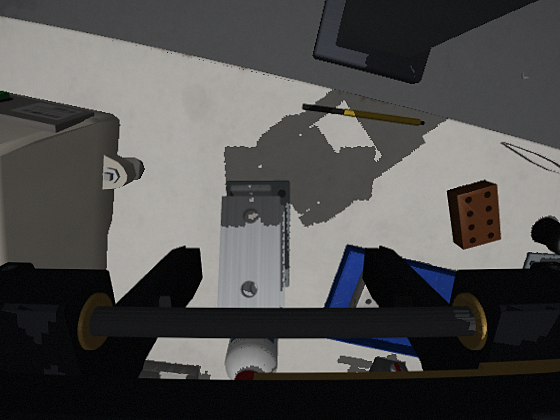

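```bash
cat > meas2.py <<'E'
from meas import *
def plate(name,box,roi,ref=12.7):
    im,d,m=load(name);C=cloud(m,d);u0,v0,u1,v1=box
    c,n=fitplane(C[v0:v1,u0:u1].reshape(-1,3))
    hd=np.degrees(np.arctan2(-n[1],-n[0])); print("c",c.round(4),"tilt %.2f head %.2f"%(np.degrees(np.arccos(n[2])),hd))
    u0,v0,u1,v1=roi;mk=np.zeros(d.shape,np.uint8);mk[v0:v1,u0:u1]=abs((C[v0:v1,u0:u1]-c)@n)<.002
    mk=cv2.morphologyEx(mk,cv2.MORPH_OPEN,np.ones((3,3)))
    a=np.radians(ref);h=np.array([np.cos(a),np.sin(a),0]);l=np.array([-np.sin(a),np.cos(a),0])
    P=C[mk>0]
    for v in np.linspace(v0+6,v1-4,7).astype(int):
        u=np.where(mk[v])[0]
        if len(u): A,B=C[v,u[0]],C[v,u[-1]];print(v,u[0],u[-1],"h %.4f z %.4f lat %.4f %.4f mid %.4f w %.4f"%(C[v,u[len(u)//2]]@h,C[v,u[len(u)//2]][2],A@l,B@l,(A+B)@l/2,(B-A)@l))
    k=np.argsort(P@h); lo=P[k[:30]].mean(0);hi=P[k[-30:]].mean(0)
    print("low h %.4f z %.4f  high h %.4f z %.4f"%(lo@h,lo[2],hi@h,hi[2]))
E
python3 - <<'E'
from meas2 import *
plate("w8",(228,205,280,300),(210,185,300,306))
E
```

```text
c [ 0.5046 -0.2322  0.1048] tilt 30.07 head 12.81
209 222 280 h 0.4044 z 0.0831 lat -0.3704 -0.3116 mid -0.3410 w 0.0588
228 221 280 h 0.4213 z 0.0927 lat -0.3705 -0.3116 mid -0.3411 w 0.0589
246 220 280 h 0.4367 z 0.1021 lat -0.3708 -0.3116 mid -0.3412 w 0.0591
265 219 280 h 0.4523 z 0.1123 lat -0.3711 -0.3117 mid -0.3414 w 0.0594
283 218 280 h 0.4678 z 0.1196 lat -0.3716 -0.3117 mid -0.3416 w 0.0599
302 217 280 h 0.4827 z 0.1290 lat -0.3719 -0.3117 mid -0.3418 w 0.0601
low h 0.3923 z 0.0771  high h 0.4855 z 0.1298
```

Run:
```python
from meas2 import *
im,d,m=load("w8");C=cloud(m,d)
crop(im,200,170,320,310,5,"pics/w8c.png")
l=np.array([-.2198,.9755,0]);h=np.array([.9755,.2198,0])
for v in (200,215,230,245,260,275,285):
    print(v,[(u,round(float(C[v,u]@h),4),round(float(C[v,u]@l),4),round(float(C[v,u][2]),4)) for u in range(279,294,2)])
```

```text
200 [(279, 0.3961, -0.3126, 0.0787), (281, 0.4158, -0.3106, 0.0078), (283, 0.4155, -0.308, 0.0087), (285, 0.4154, -0.3055, 0.0089), (287, 0.4156, -0.303, 0.0083), (289, 0.4157, -0.3004, 0.008), (291, 0.4175, -0.2977, 0.0016), (293, 0.4178, -0.2951, 0.0005)]
215 [(279, 0.4097, -0.3126, 0.0864), (281, 0.4216, -0.3106, 0.0506), (283, 0.4219, -0.3083, 0.0497), (285, 0.4358, -0.3055, 0.0076), (287, 0.4354, -0.3029, 0.0089), (289, 0.436, -0.3003, 0.0072), (291, 0.4385, -0.2975, -0.0005), (293, 0.4386, -0.2948, -0.0005)]
230 [(279, 0.4232, -0.3126, 0.0935), (281, 0.4364, -0.3106, 0.0595), (283, 0.4369, -0.3084, 0.058), (285, 0.4558, -0.3055, 0.0094), (287, 0.4564, -0.3028, 0.0078), (289, 0.4566, -0.3002, 0.0073), (291, 0.4589, -0.2974, 0.0016), (293, 0.4591, -0.2947, 0.0009)]
245 [(279, 0.4355, -0.3126, 0.1026), (281, 0.4506, -0.3107, 0.0686), (283, 0.4508, -0.3084, 0.0684), (285, 0.4779, -0.3054, 0.0075), (287, 0.4775, -0.3028, 0.0084), (289, 0.4782, -0.3001, 0.0068), (291, 0.481, -0.2972, 0.0006), (293, 0.4809, -0.2945, 0.0008)]
260 [(279, 0.4481, -0.3126, 0.11), (281, 0.4658, -0.3107, 0.075), (283, 0.4652, -0.3085, 0.0762), (285, 0.4997, -0.3054, 0.0081), (287, 0.4998, -0.3027, 0.0078), (289, 0.4994, -0.3, 0.0086), (291, 0.5037, -0.297, 0.0001), (293, 0.5037, -0.2942, 0.0002)]
275 [(279, 0.4616, -0.3126, 0.1152), (281, 0.48, -0.3107, 0.0829), (283, 0.4795, -0.3085, 0.0838), (285, 0.5218, -0.3053, 0.0092), (287, 0.5222, -0.3026, 0.0085), (289, 0.5228, -0.2998, 0.0075), (291, 0.527, -0.2968, 0.0002), (293, 0.5273, -0.294, -0.0003)]
285 [(279, 0.4695, -0.3126, 0.1205), (281, 0.4889, -0.3108, 0.0887), (283, 0.4887, -0.3086, 0.089), (285, 0.5384, -0.3053, 0.0078), (287, 0.5382, -0.3025, 0.008), (289, 0.539, -0.2997, 0.0068), (291, 0.5434, -0.2967, -0.0004), (293, 0.5432, -0.2938, -0.0)]
```

View pics/w8c.png

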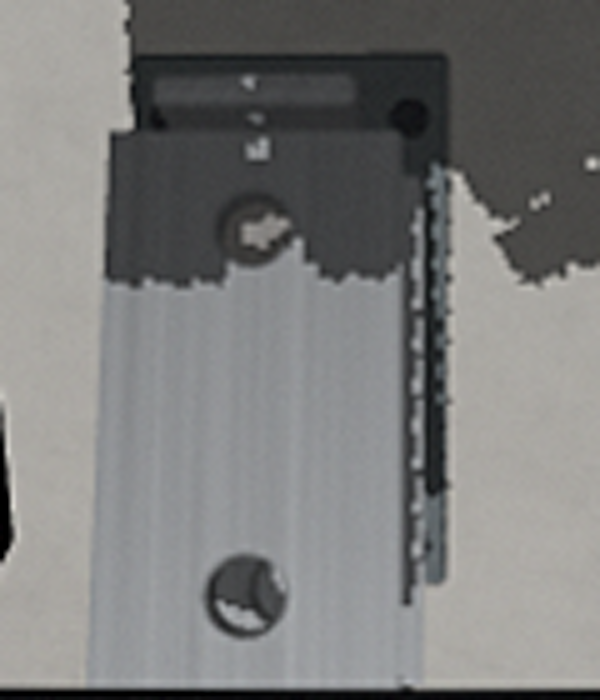

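Run:
```python
from plan import *
plan(*hl(.4438,-.3416,12.6),.1065,102.6)
plan(*hl(.4438,-.3416,12.7),.1065,102.6)
```

```text
t 10.35 pos [ 0.4484 -0.2173  0.2504] head 102.73 F [0.9 0.5 0.1] w 0.0879 j6 -2.48
turn units 0.02; after turn: tx -1.27 ty 2.15 tz 5.76
t 10.35 pos [ 0.4484 -0.2173  0.2504] head 102.73 F [0.9 0.5 0.1] w 0.0879 j6 -2.48
turn units 0.02; after turn: tx -1.24 ty 2.17 tz 5.76
```

Emit:
{"op": "play_rows", "data": {"commands": [[[-0.64,0.8,0],0],[[-0.6,0.9,0],0],[[0,0.47,0.8],0],[[0,0,1],0],[[0,0,1],0],[[0,0,1],0],[[0,0,0.7],0],[[0,0,0],0]]}}

```text
t: 11.02
eef_pos: [0.5071, -0.234, 0.1354]
ee_rot: [0.624, 0.782, -0.0, -0.004]
force: [-0.3, 0.1, 0.5]
width: 0.088
```

Run:
```python
from plan import *
plan(*hl(.4438,-.3416,12.7),.1065,102.6)
```

```text
t 11.02 pos [ 0.5071 -0.234   0.1354] head 102.80 F [-0.3  0.1  0.5] w 0.0880 j6 -2.44
turn units 0.03; after turn: tx -0.07 ty 0.02 tz 1.16
```

Emit:
{"op": "play_rows", "data": {"commands": [[[-0.06,0.02,0.6],0],[[0,0,0.56],0],[[0,0,0],0],[[0,0,0],0]]}}

```text
t: 11.35
eef_pos: [0.5093, -0.2372, 0.1105]
ee_rot: [0.624, 0.781, 0.0, -0.0]
force: [0.9, 0.1, 0.5]
width: 0.0879
```

Emit:
{"op": "play_rows", "data": {"commands": [[[0,0,0],0],[[0,0,0],0],[[0,0,0],0],[[0,0,0],0],[[0,0,0],0]], "claw": -1}}

```text
t: 11.77
eef_pos: [0.5091, -0.2378, 0.1103]
ee_rot: [0.625, 0.781, 0.0, 0.0]
force: [-0.3, 1.8, 2.9]
width: 0.0598
```

Emit:
{"op": "play_rows", "data": {"commands": [[[0,-0.1,-0.17],0],[[0,-0.2,-0.34],0],[[0,-0.3,-0.52],0],[[0,-0.4,-0.69],0],[[0,-0.4,-0.69],0],[[0,-0.4,-0.69],0],[[0,-0.4,-0.69],0],[[0,0,0],0]]}}

```text
t: 12.43
eef_pos: [0.4547, -0.2508, 0.2075]
ee_rot: [0.625, 0.781, -0.0, 0.002]
force: [0.3, -0.5, -1.9]
width: 0.0596
```

Run:
```python
from plan import *
from meas2 import *
plan(*hl(.4438,-.3416,12.7),.1065,102.6)
im,d,m=snap("wrist","w9"); im,d,m=snap("scene","s9");crop(im,270,160,400,310,4,"pics/s9c.png")
```

```text
t 12.43 pos [ 0.4547 -0.2508  0.2075] head 102.65 F [ 0.3 -0.5 -1.9] w 0.0596 j6 -2.52
turn units 0.01; after turn: tx 0.12 ty 2.22 tz 4.04
```

View pics/w9.png

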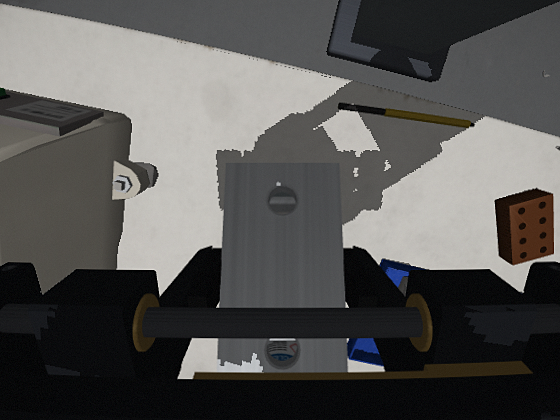

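View pics/s9c.png

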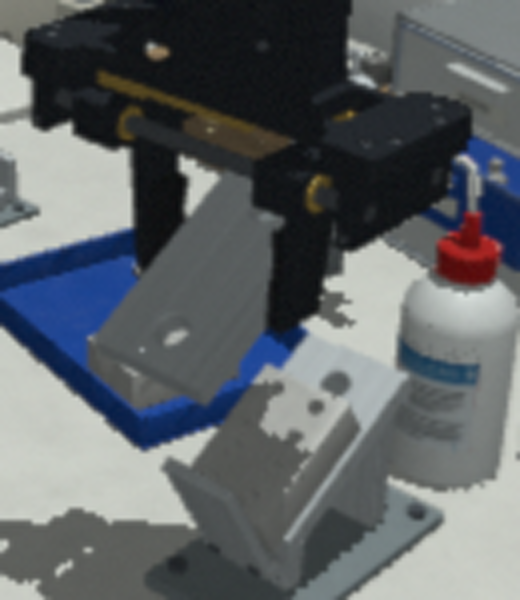

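Emit:
{"op": "play_rows", "data": {"commands": [[[0.5,0.1,0],0.33],[[1,0.26,0],0.33],[[1,0.26,0],0],[[1,0.26,0],0],[[1,0.26,0],0],[[1,0.26,0],0],[[1,0.26,0],0],[[1,0.26,0],0]]}}

```text
t: 13.2
eef_pos: [0.4723, -0.0555, 0.2031]
ee_rot: [0.651, 0.759, -0.0, -0.001]
force: [0.9, 0.5, -2.1]
width: 0.0598
```

Emit:
{"op": "play_rows", "data": {"commands": [[[1,0.26,0],0],[[1,0.26,0],0],[[1,0.26,0],0],[[1,0.26,0],0],[[1,0.26,0],0],[[0.5,0,0],0],[[0,0,0],0],[[0,0,0],0]]}}

```text
t: 13.87
eef_pos: [0.4834, 0.0842, 0.2033]
ee_rot: [0.65, 0.76, -0.001, -0.001]
force: [0.4, 0.5, -3.4]
width: 0.0595
```

Run:
```python
from plan import *
from meas2 import *
plan(.5434,.189,.2,98.7)
im,d,m=snap("wrist","w10"); crop(im,330,100,560,330,3,"pics/w10c.png")
C=cloud(m,d); c,n=fitplane(C[180:290,240:330].reshape(-1,3)); print(c,n,"tilt",np.degrees(np.arccos(n[2])),np.degrees(np.arctan2(-n[1],-n[0])))
```

```text
t 13.87 pos [0.4834 0.0842 0.2033] head 98.85 F [ 0.4  0.5 -3.4] w 0.0595 j6 -1.79
turn units 0.03; after turn: tx 3.78 ty 3.00 tz 0.13
[0.46488382 0.08383907 0.18904166] [-0.49919742 -0.07965439  0.86281928] tilt 30.365379186331726 9.065968953278666
```

View pics/w10.png

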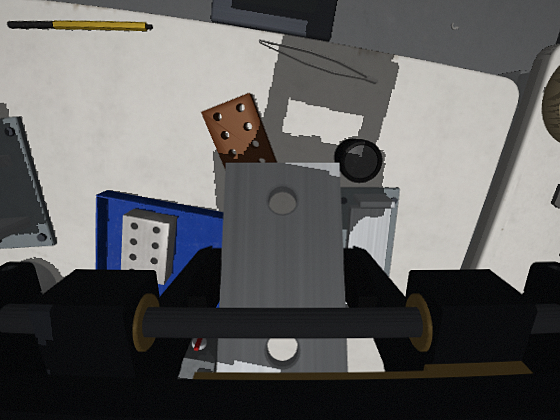

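View pics/w10c.png

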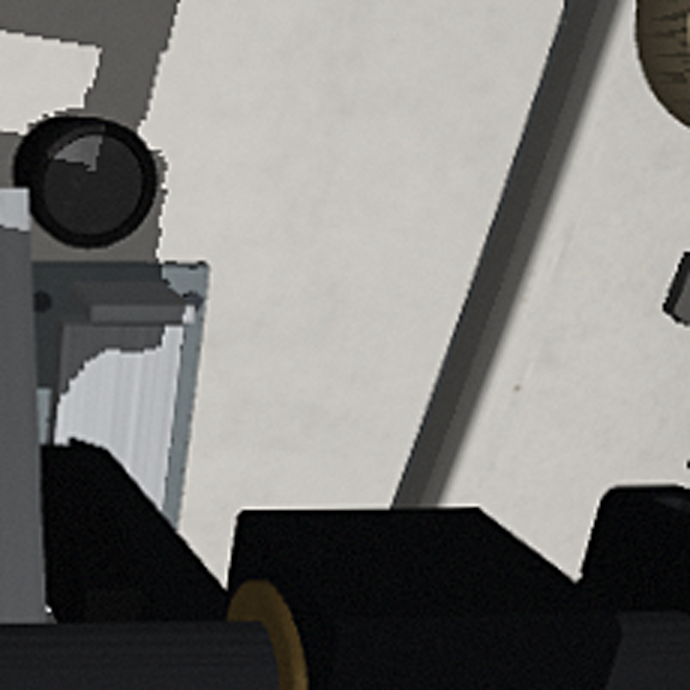

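Run:
```python
from meas2 import *
im,d,m=load("w10")
P=onplane(m,[(399,187),(389,276.5),(344,187.5)],.006);print(P.round(4),"right edge head",np.degrees(np.arctan2(*(P[1]-P[0])[[1,0]])))
a=np.radians(8.7);h=np.array([np.cos(a),np.sin(a)]);l=np.array([-h[1],h[0]])
c0=np.array([.5435,.189]); 
for p in P: print((p[:2]-c0)@h,(p[:2]-c0)@l)
C=cloud(m,d)
for a_,b,nm in ((.015,.025,"ped"),(.034,.046,"cheek")):
    k=(C[...,2]>a_)&(C[...,2]<b)&(C[...,0]>.45)&(C[...,1]>.13)&(C[...,1]<.25); k[:,:338]=0;k[:187]=0
    q=C[k][:,:2]-c0; print(nm,k.sum(),"h",np.percentile(q@h,[0,1,5,50,95,100]).round(4),"l",np.percentile(q@l,[0,1,5,50,95,99,100]).round(4))
```

```text
[[0.462  0.2133 0.006 ]
 [0.572  0.231  0.006 ]
 [0.472  0.1529 0.006 ]] right edge head 9.178751817793668
-0.07686180224909951 0.03632677787728315
0.0345110100702905 0.03725740798231084
-0.0760911668781532 -0.02485193588702927
ped 1984 h [-0.0702 -0.0699 -0.0568 -0.0325  0.0009  0.0694] l [-0.0201 -0.0198 -0.0185  0.0042  0.0226  0.0242  0.025 ]
cheek 277 h [-0.0702 -0.0701 -0.0699 -0.0673 -0.064  -0.0635] l [-0.0158 -0.0157 -0.0148  0.0014  0.0181  0.0194  0.0203]
```

Run:
```python
from plan import *
from meas2 import *
plan(.5366,.1899,.075,99.0)
im,d,m=load("w10");C=cloud(m,d);c,n=fitplane(C[180:290,240:330].reshape(-1,3))
T=R.from_quat([.650,.760,-.001,-.001]).as_matrix()
for u in (235,260,310,330):
    v=[k for k in range(140,260) if abs((C[k,u]-c)@n)<.002][0]; print(u,v,((C[v,u]-[.4834,.0842,.2033])@T).round(4))
v=230;us=[u for u in range(200,360) if abs((C[v,u]-c)@n)<.002]; print([((C[v,u]-[.4834,.0842,.2033])@T).round(4) for u in (us[0],us[-1])])
```

```text
t 13.92 pos [0.4836 0.0835 0.2036] head 98.79 F [-0.7 -1.1 -2.7] w 0.0597 j6 -1.79
turn units -0.04; after turn: tx 3.87 ty 2.76 tz 5.14
235 163 [-0.0236 -0.0517  0.0343]
260 163 [-0.0103 -0.0516  0.0342]
310 163 [ 0.0161 -0.0516  0.0342]
330 163 [ 0.0266 -0.0517  0.0335]
[array([-0.0279, -0.0208,  0.0162]), array([ 0.0306, -0.021 ,  0.0152])]
```

Emit:
{"op": "play_rows", "data": {"commands": [[[1,0.7,0],-0.04],[[1,0.7,0],0],[[1,0.7,0],0],[[0.87,0.66,0],0],[[0,0,0.8],0],[[0,0,1],0],[[0,0,0.8],0],[[0,0,0.4],0]]}}

```text
t: 14.58
eef_pos: [0.5362, 0.1888, 0.1265]
ee_rot: [0.65, 0.76, -0.002, -0.001]
force: [-1.1, -0.0, -2.0]
width: 0.0597
```

Emit:
{"op": "play_rows", "data": {"commands": [[[0,0,0.8],0],[[0,0,0.6],0],[[0,0,0.2],0],[[0,0,0],0],[[0,0,0],0]]}}

```text
t: 15.0
eef_pos: [0.5374, 0.1895, 0.0901]
ee_rot: [0.65, 0.76, 0.0, 0.0]
force: [-0.2, 0.2, -2.1]
width: 0.0597
```

Run:
```python
from plan import *
from meas2 import *
plan(.5366,.1899,.0645,99.0)
im,d,m=snap("wrist","w11"); crop(im,180,120,400,370,2.4,"pics/w11c.png")
```

```text
t 15.00 pos [0.5374 0.1895 0.0901] head 98.96 F [-0.2  0.2 -2.1] w 0.0597 j6 -1.60
turn units -0.01; after turn: tx 0.02 ty -0.03 tz 1.03
```

View pics/w11c.png

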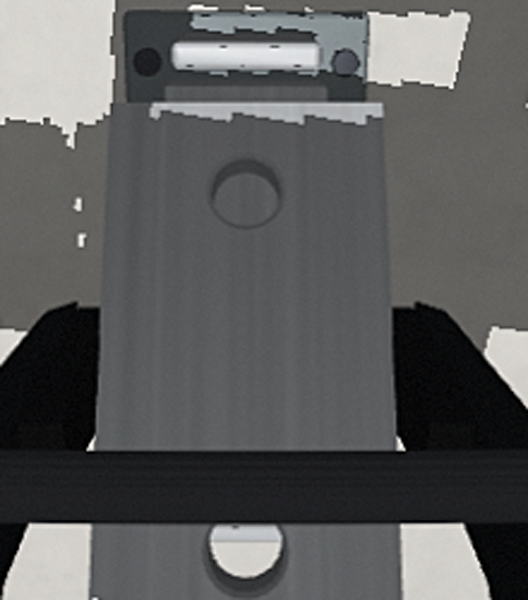

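Emit:
{"op": "play_rows", "data": {"commands": [[[0,0,0.5],0],[[0,0,0.4],0],[[0,0,0.1],0],[[0,0,0],0],[[0,0,0],0]]}}

```text
t: 15.47
eef_pos: [0.537, 0.1899, 0.0649]
ee_rot: [0.649, 0.76, 0.0, 0.0]
force: [-0.0, -0.2, -2.3]
width: 0.0593
```

Emit:
{"op": "play_rows", "data": {"commands": [[[0,0,0.05],0],[[0,0.1,0.17],0],[[0,0.1,0.17],0],[[0,0.07,0.18],0],[[0,0.07,0.18],0],[[0,0,0],0]]}}

```text
t: 15.97
eef_pos: [0.5457, 0.1912, 0.0449]
ee_rot: [0.65, 0.76, -0.0, -0.0]
force: [3.0, -0.2, 2.0]
width: 0.06
```

```bash
cat > tl.py <<'E'
import sys
from plan import *
from meas2 import *
plan(.5366,.1899,.0365,99.0)
im,d,m=snap("wrist",sys.argv[1]); C=cloud(m,d)
c,n=fitplane(C[200:290,245:315].reshape(-1,3)); print(c.round(4),"tilt",np.degrees(np.arccos(n[2])).round(2),n.round(3))
crop(im,180,120,400,370,2.4,"pics/%sc.png"%sys.argv[1])
E
python3 tl.py w12
```

```text
t 15.97 pos [0.5457 0.1912 0.0449] head 98.98 F [ 3.  -0.2  2. ] w 0.0600 j6 -1.60
turn units -0.00; after turn: tx 0.00 ty -0.37 tz 0.33
[0.5303 0.1887 0.0387] tilt 9.02 [-0.155 -0.024  0.988]
```

View pics/w12c.png

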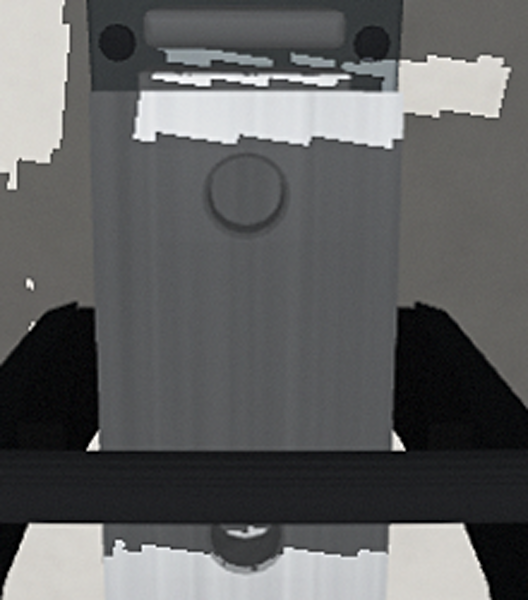

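Emit:
{"op": "play_rows", "data": {"commands": [[[0,0.04,0.14],0],[[0,0.03,0.14],0],[[0,0,0.1],0],[[0,0,0.03],0],[[0,0,0],0]]}}

```text
t: 16.43
eef_pos: [0.5472, 0.1915, 0.0358]
ee_rot: [0.65, 0.76, 0.0, 0.0]
force: [0.9, 0.4, 5.1]
width: 0.06
```

```bash
python3 tl.py w13
```

```text
t 16.43 pos [0.5472 0.1915 0.0358] head 98.99 F [0.9 0.4 5.1] w 0.0600 j6 -1.60
turn units -0.00; after turn: tx 0.00 ty -0.43 tz -0.03
[0.5311 0.1889 0.0323] tilt 0.15 [0.003 0.    1.   ]
```

Emit:
{"op": "play_rows", "data": {"commands": [[[0,0,0],0],[[0,0,0],0],[[0,0,0],0],[[0,0,0],0]], "claw": 0.7}}

```text
t: 16.82
eef_pos: [0.5467, 0.1915, 0.0352]
ee_rot: [0.65, 0.76, -0.0, -0.0]
force: [0.4, 0.4, -0.8]
width: 0.0746
```

Emit:
{"op": "play_rows", "data": {"commands": [[[0,0,-0.4],0],[[0,0,-0.8],0],[[0,0,-1],0],[[0,0,-1],0],[[0,0,-1],0],[[0,0,-1],0],[[0,-0.3,-1],0],[[-0.4,-0.6,-0.5],0]]}}

```text
t: 17.48
eef_pos: [0.5272, 0.179, 0.2065]
ee_rot: [0.649, 0.761, 0.002, 0.002]
force: [-0.8, 0.5, -0.3]
width: 0.0747
```

Run:
```python
from plan import *
from meas2 import *
plan(*hl(.41,-.34,12.7),.23,102.7)
im,d,m=snap("wrist","w14"); 
C=cloud(m,d)
def blob(z,roi):
    k=(abs(C[...,2]-z)<.004); q=np.zeros_like(k);u0,v0,u1,v1=roi;q[v0:v1,u0:u1]=k[v0:v1,u0:u1]
    n,l,s,_=cv2.connectedComponentsWithStats(q.astype(np.uint8))
    for i in range(1,n):
        if s[i,4]>300: print(z,s[i],cv2.minAreaRect(C[l==i][:,:2].astype(np.float32)),C[l==i][:,2].std())
blob(.032,(200,100,400,305)); blob(.040,(200,100,400,305))
```

```text
t 17.48 pos [0.5272 0.179  0.2065] head 99.06 F [-0.8  0.5 -0.3] w 0.0747 j6 -1.61
turn units -0.61; after turn: tx -15.95 ty -5.75 tz -0.94
0.032 [ 262  157   60  103 5552] ((0.5457807779312134, 0.19270917773246765), (0.11209036409854889, 0.05924339219927788), 9.046133995056152) 0.0007719603086170943
0.04 [248 100  43  20 531] ((0.4492642283439636, 0.15616832673549652), (0.016765590757131577, 0.038112469017505646), 8.911333084106445) 0.000735207483778789
```

View pics/w14.png

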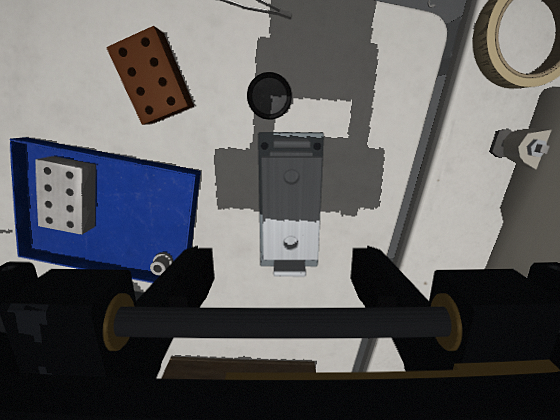

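Emit:
{"op": "play_rows", "data": {"commands": [[[-0.5,-0.4,-0.3],-0.3],[[-1,-0.5,-0.5],-0.3],[[-1,-0.5,-0.2],0],[[-1,-0.4,0],0],[[-1,-0.4,0],0],[[-1,-0.35,0],0],[[-1,-0.35,0],0],[[-1,-0.35,0],0]], "claw": 1}}

```text
t: 18.2
eef_pos: [0.4858, -0.023, 0.2281]
ee_rot: [0.625, 0.78, -0.0, -0.0]
force: [-0.6, 0.4, 0.6]
width: 0.088
```

Emit:
{"op": "play_rows", "data": {"commands": [[[-1,-0.35,0],0],[[-1,-0.35,0],0],[[-1,-0.35,0],0],[[-1,-0.35,0],0],[[-1,-0.35,0],0],[[-1,-0.35,0],0],[[-1,-0.35,0],0],[[-1,-0.35,0],0]]}}

```text
t: 18.87
eef_pos: [0.4611, -0.2335, 0.228]
ee_rot: [0.625, 0.78, 0.0, -0.0]
force: [0.1, 0.6, 1.0]
width: 0.0879
```

Emit:
{"op": "play_rows", "data": {"commands": [[[-0.6,0,0],0],[[0,0,0],0],[[0,0,0],0]]}}

```text
t: 19.12
eef_pos: [0.4646, -0.247, 0.2277]
ee_rot: [0.626, 0.78, 0.0, -0.0]
force: [-0.5, 0.2, -0.3]
width: 0.0882
```

Run:
```python
from plan import *
from meas2 import *
plan(*hl(.41,-.34,12.7),.23,102.7)
im,d,m=snap("wrist","w15");
```

```text
t 19.12 pos [ 0.4646 -0.247   0.2277] head 102.53 F [-0.5  0.2 -0.3] w 0.0882 j6 -2.50
turn units -0.03; after turn: tx 0.12 ty 0.44 tz -0.09
```

View pics/w15.png

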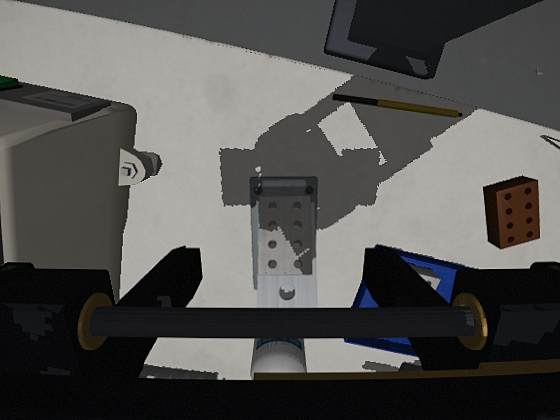

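Run:
```python
from meas2 import *
plate("w15",(262,205,308,268),(248,190,320,276))
plate("w15",(262,282,312,303),(250,281,325,306))
crop(load("w15")[0],235,170,335,310,5,"pics/w15c.png")
```

```text
c [ 0.4966 -0.2361  0.0859] tilt 29.96 head 12.86
196 260 310 h 0.3989 z 0.0660 lat -0.3633 -0.3141 mid -0.3387 w 0.0493
208 259 310 h 0.4091 z 0.0731 lat -0.3642 -0.3144 mid -0.3393 w 0.0498
221 259 311 h 0.4204 z 0.0791 lat -0.3640 -0.3138 mid -0.3389 w 0.0501
234 259 311 h 0.4314 z 0.0851 lat -0.3638 -0.3141 mid -0.3390 w 0.0497
246 259 310 h 0.4408 z 0.0919 lat -0.3636 -0.3155 mid -0.3396 w 0.0482
259 259 311 h 0.4518 z 0.0971 lat -0.3635 -0.3147 mid -0.3391 w 0.0488
272 259 311 h 0.4624 z 0.1026 lat -0.3633 -0.3150 mid -0.3391 w 0.0483
low h 0.3984 z 0.0670  high h 0.4645 z 0.1035
c [ 0.5539 -0.2214  0.0909] tilt 29.87 head 12.56
287 258 316 h 0.4881 z 0.0871 lat -0.3661 -0.3080 mid -0.3370 w 0.0581
289 258 316 h 0.4891 z 0.0892 lat -0.3660 -0.3080 mid -0.3370 w 0.0580
292 258 316 h 0.4917 z 0.0906 lat -0.3661 -0.3082 mid -0.3372 w 0.0580
294 258 316 h 0.4942 z 0.0903 lat -0.3660 -0.3082 mid -0.3371 w 0.0578
297 258 316 h 0.4961 z 0.0926 lat -0.3660 -0.3081 mid -0.3371 w 0.0579
299 257 316 h 0.4979 z 0.0934 lat -0.3669 -0.3082 mid -0.3376 w 0.0587
302 257 316 h 0.4999 z 0.0955 lat -0.3670 -0.3083 mid -0.3376 w 0.0587
low h 0.4819 z 0.0859  high h 0.5026 z 0.0965
```

View pics/w15c.png

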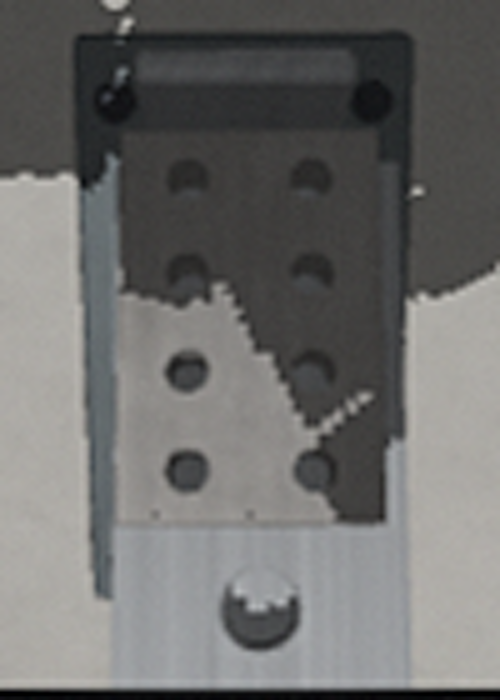

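Run:
```python
from plan import *
plan(*hl(.4375,-.3390,12.7),.091,102.7)
```

```text
t 19.17 pos [ 0.4646 -0.2463  0.2278] head 102.59 F [-0.7  0.2  0.2] w 0.0881 j6 -2.50
turn units -0.02; after turn: tx 0.14 ty 1.54 tz 5.47
```

Emit:
{"op": "play_rows", "data": {"commands": [[[0.14,0.8,0],0],[[0,0.74,0],0],[[0,0,0.8],0],[[0,0,1],0],[[0,0,1],0],[[0,0,1],0],[[0,0,0.6],0],[[0,0,0],0]]}}

```text
t: 19.83
eef_pos: [0.5005, -0.233, 0.1153]
ee_rot: [0.625, 0.781, -0.0, -0.003]
force: [-0.4, -0.2, -0.7]
width: 0.0881
```

Run:
```python
from plan import *
plan(*hl(.4375,-.3390,12.7),.091,102.7)
```

```text
t 19.83 pos [ 0.5005 -0.233   0.1153] head 102.67 F [-0.4 -0.2 -0.7] w 0.0881 j6 -2.44
turn units -0.01; after turn: tx -0.07 ty 0.02 tz 0.97
```

Emit:
{"op": "play_rows", "data": {"commands": [[[-0.04,0.02,0.5],0],[[0,0,0.5],0],[[0,0,0],0],[[0,0,0],0],[[0,0,0],0]]}}

```text
t: 20.25
eef_pos: [0.5027, -0.2359, 0.0943]
ee_rot: [0.625, 0.781, 0.0, 0.001]
force: [-0.2, -0.7, 1.2]
width: 0.0881
```

Run:
```python
from plan import *
plan(*hl(.4375,-.3390,12.7),.091,102.7)
```

```text
t 20.25 pos [ 0.5027 -0.2359  0.0943] head 102.62 F [-0.2 -0.7  1.2] w 0.0881 j6 -2.44
turn units -0.01; after turn: tx 0.06 ty -0.04 tz 0.13
```

Emit:
{"op": "play_rows", "data": {"commands": [[[0.05,-0.03,0.1],0],[[0,0,0],0]]}}

```text
t: 20.42
eef_pos: [0.5012, -0.2348, 0.091]
ee_rot: [0.625, 0.78, 0.0, 0.0]
force: [-0.1, -0.1, 0.1]
width: 0.0884
```

Emit:
{"op": "play_rows", "data": {"commands": [[[0,0,0],0],[[0,0,0],0],[[0,0,0],0],[[0,0,0],0],[[0,0,0],0],[[0,0,0],0]], "claw": -1}}

```text
t: 20.92
eef_pos: [0.5013, -0.2352, 0.0906]
ee_rot: [0.625, 0.78, -0.0, 0.0]
force: [-0.7, -0.0, -0.7]
width: 0.0506
```

Emit:
{"op": "play_rows", "data": {"commands": [[[0,-0.1,-0.17],0],[[0,-0.2,-0.34],0],[[0,-0.3,-0.52],0],[[0,-0.4,-0.69],0],[[0,-0.4,-0.69],0],[[0,-0.4,-0.69],0],[[0,-0.4,-0.69],0],[[0,-0.2,-0.4],0]]}}

```text
t: 21.58
eef_pos: [0.4417, -0.2482, 0.1968]
ee_rot: [0.625, 0.78, -0.0, 0.0]
force: [0.2, -0.5, -2.5]
width: 0.0508
```

Emit:
{"op": "play_rows", "data": {"commands": [[[0,0,-0.2],0],[[0,0,0],0]]}}

```text
t: 21.75
eef_pos: [0.4428, -0.2482, 0.2009]
ee_rot: [0.625, 0.78, 0.0, 0.001]
force: [-0.3, -0.8, -4.2]
width: 0.0506
```

```bash
python3 tl.py w16
python3 - <<'E'
from plan import *
tc=np.array([.5876,-.0147]);ux=np.array([.9992,-.0401]);uy=np.array([.0401,.9992])
b=np.array([.5732,-.0551]); print((b-tc)@ux,(b-tc)@uy)
t=b+uy*.079; print(t); plan(*(t-ux*.011),.2,87.7)
E
```

```text
t 21.75 pos [ 0.4428 -0.2482  0.2009] head 102.56 F [-0.3 -0.8 -4.2] w 0.0506 j6 -2.53
turn units 0.59; after turn: tx 16.72 ty 6.45 tz 6.58
[ 0.4276 -0.2519  0.1901] tilt 30.18 [-0.49  -0.113  0.864]
-0.012768439999999968 -0.04094512
[0.5763679 0.0238368]
t 21.80 pos [ 0.4428 -0.248   0.2   ] head 102.58 F [-0.2  0.9 -4.3] w 0.0507 j6 -2.53
turn units 2.48; after turn: tx 11.08 ty 4.46 tz -0.00
```

View pics/w16.png

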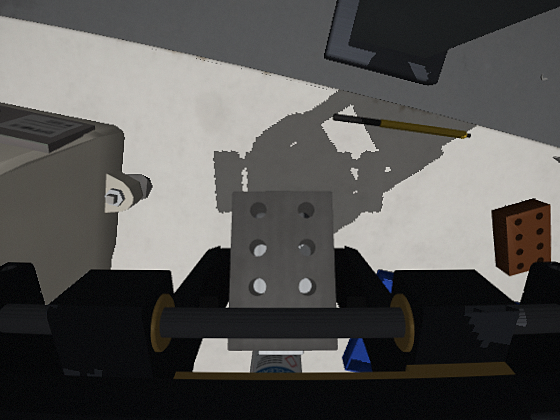

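Emit:
{"op": "play_rows", "data": {"commands": [[[0.5,0,0],0.5],[[1,0,0],1],[[1,0,0],1],[[1,0.2,0],0],[[1,0.3,0],0],[[1,0.4,0],0],[[1,0.5,0],0],[[1,0.5,0],0]]}}

```text
t: 22.47
eef_pos: [0.4872, -0.0617, 0.1991]
ee_rot: [0.722, 0.692, -0.0, -0.001]
force: [-0.6, -0.9, -3.3]
width: 0.0505
```

Emit:
{"op": "play_rows", "data": {"commands": [[[1,0.5,0],0],[[1,0.5,0],0],[[0.8,0.5,0],0],[[0.4,0.5,0],0],[[0,0.2,0],0],[[0,0,0],0],[[0,0,0],0]]}}

```text
t: 23.05
eef_pos: [0.5449, 0.014, 0.1993]
ee_rot: [0.722, 0.692, -0.001, -0.001]
force: [-0.6, -0.0, -2.9]
width: 0.0506
```

Run:
```python
from plan import *
ux=np.array([.9992,-.0401]);uy=np.array([.0401,.9992])
b=np.array([.5732,-.0551]); t=b+uy*.079;plan(*(t-ux*.0127),.06,87.7)
```

```text
t 23.05 pos [0.5449 0.014  0.1993] head 87.59 F [-0.6 -0.  -2.9] w 0.0506 j6 -1.72
turn units -0.02; after turn: tx 0.45 ty 0.73 tz 5.57
```

Emit:
{"op": "play_rows", "data": {"commands": [[[0.45,0.73,0.2],-0.02],[[0,0,0.8],0],[[0,0,1],0],[[0,0,1],0],[[0,0,1],0],[[0,0,0.8],0],[[0,0,0.4],0],[[0,0,0],0]]}}

```text
t: 23.72
eef_pos: [0.5627, 0.0241, 0.0684]
ee_rot: [0.721, 0.692, -0.001, -0.002]
force: [0.2, 0.2, -3.5]
width: 0.0507
```

Emit:
{"op": "play_rows", "data": {"commands": [[[0,0,0.2],0],[[0,0,0],0],[[0,0,0],0]]}}

```text
t: 23.97
eef_pos: [0.5643, 0.0245, 0.0662]
ee_rot: [0.721, 0.693, 0.0, 0.001]
force: [0.6, 0.3, -3.8]
width: 0.0504
```

```bash
python3 tl.py w17;python3 - <<'E'
from plan import *
ux=np.array([.9992,-.0401]);uy=np.array([.0401,.9992])
b=np.array([.5732,-.0551]); t=b+uy*.079;plan(*(t-ux*.0127),.0465,87.7)
E
```

```text
t 23.97 pos [0.5643 0.0245 0.0662] head 87.70 F [ 0.6  0.3 -3.8] w 0.0504 j6 -1.70
turn units -1.88; after turn: tx 6.71 ty -0.06 tz 1.19
[0.5484 0.025  0.0553] tilt 30.19 [-0.502  0.02   0.864]
t 24.02 pos [0.5644 0.0246 0.0662] head 87.70 F [-0.8  0.6 -3.7] w 0.0505 j6 -1.70
turn units 0.00; after turn: tx -0.01 ty -0.03 tz 0.79
```

View pics/w17.png

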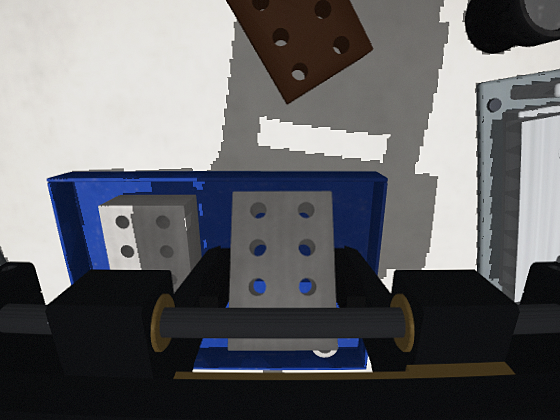

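Emit:
{"op": "play_rows", "data": {"commands": [[[0,0,0.35],0],[[0,0,0.3],0],[[0,0,0.1],0],[[0,0,0],0],[[0,0,0],0]]}}

```text
t: 24.43
eef_pos: [0.5653, 0.0245, 0.0471]
ee_rot: [0.721, 0.693, 0.001, 0.001]
force: [4.2, 0.3, 2.9]
width: 0.0507
```

Emit:
{"op": "play_rows", "data": {"commands": [[[0,0,0.1],0],[[0,0.1,0.1],0],[[0,0.11,0.1],0],[[0,0.09,0.11],0],[[0,0.09,0.11],0],[[0,0,0],0],[[0,0,0],0]]}}

```text
t: 25.02
eef_pos: [0.5743, 0.0242, 0.0337]
ee_rot: [0.721, 0.693, 0.001, 0.001]
force: [3.2, 0.3, 1.7]
width: 0.0505
```

```bash
python3 tl.py w18
```

```text
t 25.02 pos [0.5743 0.0242 0.0337] head 87.71 F [3.2 0.3 1.7] w 0.0505 j6 -1.69
turn units -1.88; after turn: tx 6.78 ty -0.45 tz -0.11
[0.5562 0.025  0.0302] tilt 5.78 [-0.101  0.003  0.995]
```

Emit:
{"op": "play_rows", "data": {"commands": [[[0,0.05,0.09],0],[[0,0.02,0.07],0],[[0,0,0.05],0],[[0,0,0],0],[[0,0,0],0]]}}

```text
t: 25.48
eef_pos: [0.5759, 0.0242, 0.0296]
ee_rot: [0.721, 0.693, 0.001, 0.001]
force: [-0.6, -0.2, 15.5]
width: 0.0507
```

```bash
python3 tl.py w19
```

```text
t 25.48 pos [0.5759 0.0242 0.0296] head 87.71 F [-0.6 -0.2 15.5] w 0.0507 j6 -1.69
turn units -1.88; after turn: tx 6.79 ty -0.51 tz -0.28
[0.5577 0.0249 0.0282] tilt 0.17 [ 0.002 -0.003  1.   ]
```

Flat. I'll open narrowly, lift, then check.

Emit:
{"op": "play_rows", "data": {"commands": [[[0,0,-0.05],0],[[0,0,0],0],[[0,0,0],0],[[0,0,0],0]], "claw": 0.38}}

```text
t: 25.87
eef_pos: [0.575, 0.0243, 0.029]
ee_rot: [0.721, 0.693, -0.0, -0.001]
force: [-0.1, -0.2, -0.2]
width: 0.061
```

Emit:
{"op": "play_rows", "data": {"commands": [[[0,0,-0.3],0],[[0,0,-0.8],0],[[0,0,-1],0],[[0,0,-1],0],[[0,0,-1],0],[[0,0,-1],0],[[0,0,-1],0],[[0,-0.4,-0.5],0]]}}

```text
t: 26.53
eef_pos: [0.5668, 0.0244, 0.1978]
ee_rot: [0.721, 0.693, 0.001, 0.002]
force: [-0.7, 0.0, -0.1]
width: 0.0611
```

Run:
```python
from plan import *
from meas2 import *
plan(*hl(.40,-.337,12.7),.2,102.7)
im,d,m=snap("wrist","w20"); C=cloud(m,d)
k=(abs(C[...,2]-.0275)<.004); k[:130]=0; k[305:]=0
n,l,s,_=cv2.connectedComponentsWithStats(k.astype(np.uint8))
for i in range(1,n):
    if s[i,4]>1000: print(s[i],cv2.minAreaRect(C[l==i][:,:2].astype(np.float32)))
```

```text
t 26.53 pos [0.5668 0.0244 0.1978] head 87.71 F [-0.7  0.  -0.1] w 0.0611 j6 -1.70
turn units -2.50; after turn: tx -9.45 ty -6.33 tz -0.09
[ 175  164   56   72 3340] ((0.5713034868240356, -0.05524783954024315), (0.051778580993413925, 0.0758807361125946), 87.68487548828125)
[ 257  164   52   72 3243] ((0.5746949911117554, 0.02611970342695713), (0.05086147040128708, 0.07570592314004898), 87.6539077758789)
```

View pics/w20.png

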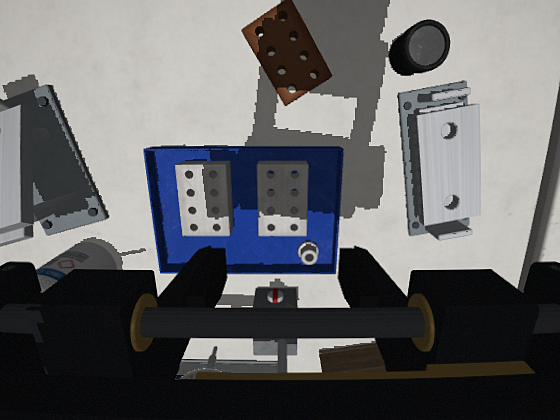

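Emit:
{"op": "play_rows", "data": {"commands": [[[0,-0.8,-0.4],0],[[-0.5,-1,-0.4],0],[[-1,-1,0],-0.5],[[-1,-1,0],-1],[[-1,-1,0],-1],[[-1,-0.9,0],0],[[-1,-0.7,0],0],[[-1,-0.4,0],0]], "claw": 1}}

```text
t: 27.25
eef_pos: [0.4134, -0.1482, 0.2144]
ee_rot: [0.625, 0.781, -0.0, -0.001]
force: [1.3, 1.0, 0.7]
width: 0.0885
```

Emit:
{"op": "play_rows", "data": {"commands": [[[-1,0,0],0],[[-1,0,0],0],[[-0.5,0,0],0],[[0,0,0],0],[[0,0,0],0]]}}

```text
t: 27.67
eef_pos: [0.4286, -0.2077, 0.214]
ee_rot: [0.625, 0.781, 0.0, -0.001]
force: [-1.0, -0.0, 0.1]
width: 0.0884
```

Run:
```python
from plan import *
from meas2 import *
plan(*hl(.41,-.337,12.7),.2,102.7)
im,d,m=snap("wrist","w21")
```

```text
t 27.67 pos [ 0.4286 -0.2077  0.214 ] head 102.68 F [-1.  -0.   0.1] w 0.0884 j6 -2.49
turn units -0.00; after turn: tx -1.61 ty 1.50 tz 0.56
```

View pics/w21.png

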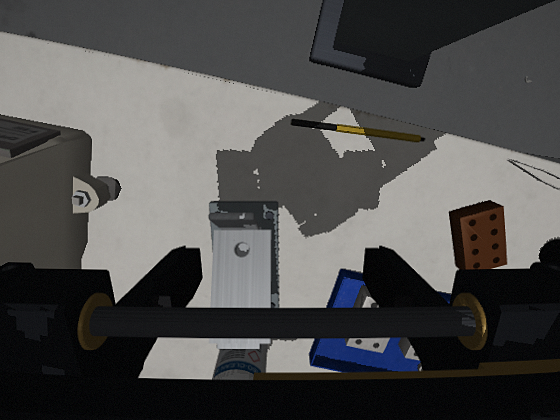

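Run:
```python
from meas2 import *
plate("w21",(218,245,265,300),(205,222,282,306))
crop(load("w21")[0],195,190,295,350,4,"pics/w21c.png")
```

```text
c [ 0.5127 -0.2301  0.0665] tilt 30.37 head 13.01
240 214 270 h 0.4205 z 0.0493 lat -0.3660 -0.3078 mid -0.3369 w 0.0582
252 213 270 h 0.4317 z 0.0545 lat -0.3666 -0.3077 mid -0.3371 w 0.0588
265 215 270 h 0.4422 z 0.0632 lat -0.3640 -0.3076 mid -0.3358 w 0.0563
277 212 270 h 0.4527 z 0.0689 lat -0.3664 -0.3076 mid -0.3370 w 0.0588
289 211 270 h 0.4633 z 0.0742 lat -0.3670 -0.3075 mid -0.3372 w 0.0595
302 212 270 h 0.4745 z 0.0803 lat -0.3656 -0.3074 mid -0.3365 w 0.0582
low h 0.4111 z 0.0447  high h 0.4770 z 0.0816
```

View pics/w21c.png

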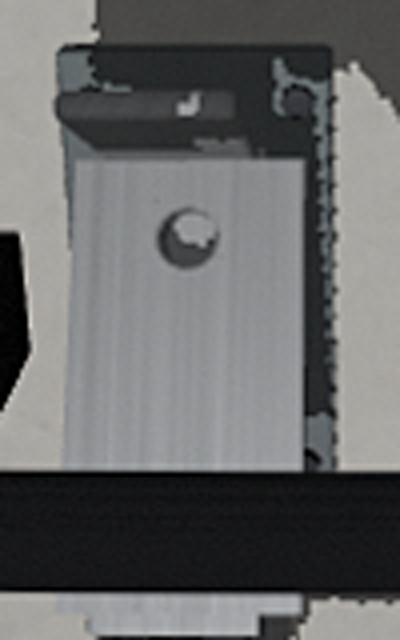

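Run:
```python
from plan import *
plan(*hl(.4626,-.3370,12.7),.0838,102.7)
```

```text
t 27.72 pos [ 0.4286 -0.2071  0.2142] head 102.73 F [ 0.6  0.  -0.6] w 0.0884 j6 -2.49
turn units 0.01; after turn: tx -1.63 ty 3.60 tz 5.21
```

Emit:
{"op": "play_rows", "data": {"commands": [[[-0.8,1,0],0],[[-0.83,1,0],0],[[0,1,0],0],[[0,0.6,0.7],0],[[0,0,1],0],[[0,0,1],0],[[0,0,0.8],0],[[0,0,0.4],0]]}}

```text
t: 28.38
eef_pos: [0.5248, -0.2259, 0.1147]
ee_rot: [0.624, 0.782, -0.0, -0.002]
force: [0.2, 0.7, -0.7]
width: 0.0884
```

Emit:
{"op": "play_rows", "data": {"commands": [[[0,0,0.4],0],[[0,0,0],0],[[0,0,0],0]]}}

```text
t: 28.63
eef_pos: [0.5259, -0.2279, 0.1076]
ee_rot: [0.624, 0.781, 0.0, 0.0]
force: [-0.3, -0.7, -0.2]
width: 0.088
```

Run:
```python
from plan import *
plan(*hl(.4626,-.3370,12.7),.0838,102.7)
```

```text
t 28.63 pos [ 0.5259 -0.2279  0.1076] head 102.74 F [-0.3 -0.7 -0.2] w 0.0880 j6 -2.41
turn units 0.01; after turn: tx 0.04 ty -0.01 tz 0.95
```

Emit:
{"op": "play_rows", "data": {"commands": [[[0.03,0,0.5],0],[[0,0,0.4],0],[[0,0,0.05],0],[[0,0,0],0],[[0,0,0],0]]}}

```text
t: 29.05
eef_pos: [0.5257, -0.2276, 0.0838]
ee_rot: [0.625, 0.781, 0.0, 0.0]
force: [-0.8, 0.5, 0.5]
width: 0.0883
```

Run:
```python
from plan import *
plan(*hl(.4626,-.3370,12.7),.0838,102.7)
```

```text
t 29.05 pos [ 0.5257 -0.2276  0.0838] head 102.71 F [-0.8  0.5  0.5] w 0.0883 j6 -2.41
turn units 0.00; after turn: tx 0.02 ty -0.01 tz 0.00
```

Emit:
{"op": "play_rows", "data": {"commands": [[[0.01,0,0],0],[[0,0,0],0],[[0,0,0],0],[[0,0,0],0],[[0,0,0],0],[[0,0,0],0]], "claw": -1}}

```text
t: 29.55
eef_pos: [0.5256, -0.2274, 0.0835]
ee_rot: [0.625, 0.781, -0.0, 0.0]
force: [-0.3, -1.2, 1.1]
width: 0.0593
```

Emit:
{"op": "play_rows", "data": {"commands": [[[0,-0.1,-0.17],0],[[0,-0.2,-0.34],0],[[0,-0.3,-0.52],0],[[0,-0.4,-0.69],0],[[0,-0.4,-0.69],0],[[0,-0.4,-0.69],0],[[0,-0.4,-0.69],0],[[0,-0.4,-0.69],0]]}}

```text
t: 30.22
eef_pos: [0.4609, -0.2412, 0.196]
ee_rot: [0.624, 0.781, -0.0, -0.001]
force: [0.3, -0.1, -2.4]
width: 0.0596
```

Emit:
{"op": "play_rows", "data": {"commands": [[[0,0,-0.3],0],[[0,0,0],0]]}}

```text
t: 30.38
eef_pos: [0.4621, -0.2417, 0.2043]
ee_rot: [0.625, 0.781, -0.0, 0.001]
force: [0.7, 0.2, -2.7]
width: 0.0598
```

```bash
python3 tl.py w22
python3 - <<'E'
from h import *
im,d,m=snap("scene","s22");crop(im,270,160,400,310,4,"pics/s22c.png")
E
```

```text
t 30.38 pos [ 0.4621 -0.2417  0.2043] head 102.67 F [ 0.7  0.2 -2.7] w 0.0598 j6 -2.50
turn units 0.61; after turn: tx 16.59 ty 5.64 tz 6.71
[ 0.4505 -0.2446  0.1876] tilt 30.94 [-0.502 -0.112  0.858]
```

View pics/w22.png

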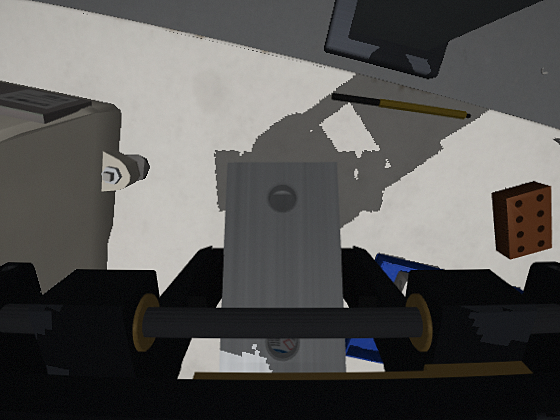

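View pics/s22c.png

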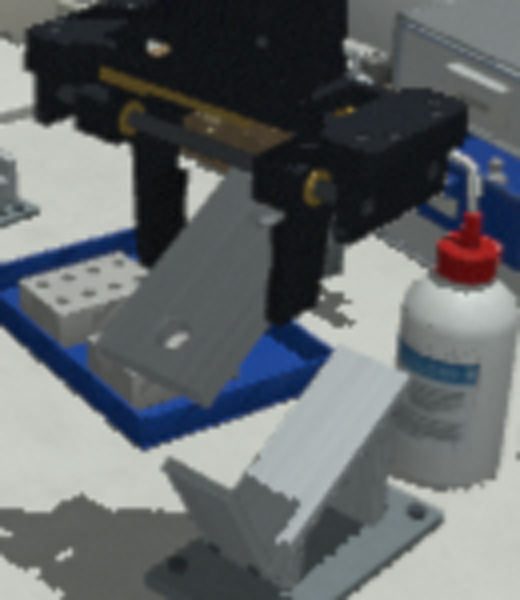

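Run:
```python
from meas2 import *
from plan import plan
im,d,m=load("w22");C=cloud(m,d);c,n=fitplane(C[180:290,240:330].reshape(-1,3))
from station import ctrl
o=ctrl.observe();T=R.from_quat(o["ee_rot"]).as_matrix()
for u in (240,260,310,330):
    v=[k for k in range(140,260) if abs((C[k,u]-c)@n)<.002][0]; print(u,v,((C[v,u]-o["eef_pos"])@T).round(4))
print(np.degrees(np.arccos(n[2])))
plan(.5358,.1898,.2,99.0)
```

```text
240 163 [-0.0224 -0.0508  0.0374]
260 163 [-0.0114 -0.0508  0.0373]
310 162 [ 0.0159 -0.0513  0.0377]
330 162 [ 0.0271 -0.051   0.0392]
30.891517744621403
t 30.48 pos [ 0.4621 -0.2412  0.2021] head 102.71 F [ 0.4  0.2 -2.9] w 0.0597 j6 -2.50
turn units 0.62; after turn: tx 16.57 ty 5.61 tz 0.08
```

Emit:
{"op": "play_rows", "data": {"commands": [[[0.5,0.1,0],0.3],[[1,0.3,0],0.32],[[1,0.33,0],0],[[1,0.33,0],0],[[1,0.33,0],0],[[1,0.33,0],0],[[1,0.33,0],0],[[1,0.33,0],0]]}}

```text
t: 31.15
eef_pos: [0.4897, -0.0451, 0.2014]
ee_rot: [0.649, 0.76, -0.0, -0.001]
force: [0.8, 0.1, -1.5]
width: 0.0596
```

Emit:
{"op": "play_rows", "data": {"commands": [[[1,0.33,0],0],[[1,0.33,0],0],[[1,0.33,0],0],[[1,0.33,0],0],[[1,0.33,0],0],[[1,0.33,0],0],[[1,0.33,0],0],[[1,0.33,0],0]]}}

```text
t: 31.82
eef_pos: [0.5235, 0.1628, 0.2012]
ee_rot: [0.649, 0.761, -0.001, -0.001]
force: [0.7, -0.2, -2.0]
width: 0.0594
```

Emit:
{"op": "play_rows", "data": {"commands": [[[0.5,0.33,0],0],[[0.4,0.2,0],0],[[0,0,0],0],[[0,0,0],0]]}}

```text
t: 32.15
eef_pos: [0.5331, 0.1853, 0.2018]
ee_rot: [0.649, 0.761, -0.001, -0.0]
force: [1.4, -0.8, -2.0]
width: 0.0594
```

Run:
```python
from plan import *
plan(.5358,.1898,.09,99.0)
```

```text
t 32.15 pos [0.5331 0.1853 0.2018] head 99.03 F [ 1.4 -0.8 -2. ] w 0.0594 j6 -1.60
turn units 0.01; after turn: tx 0.16 ty 0.14 tz 4.47
```

Emit:
{"op": "play_rows", "data": {"commands": [[[0.14,0.12,0.3],0],[[0,0,0.8],0],[[0,0,1],0],[[0,0,1],0],[[0,0,0.8],0],[[0,0,0.2],0],[[0,0,0],0],[[0,0,0],0]]}}

```text
t: 32.82
eef_pos: [0.5362, 0.1888, 0.1009]
ee_rot: [0.65, 0.76, 0.0, 0.0]
force: [-1.1, 0.1, -2.3]
width: 0.0596
```

Emit:
{"op": "play_rows", "data": {"commands": [[[0,0,0],0],[[0,0,0],0]]}}

```text
t: 32.98
eef_pos: [0.5363, 0.1892, 0.1015]
ee_rot: [0.65, 0.76, 0.001, 0.001]
force: [1.0, -0.2, -2.1]
width: 0.0593
```

Run:
```python
from plan import *
from h import *
plan(.5358,.1898,.08,99.0)
im,d,m=snap("wrist","w23");crop(im,180,120,400,370,2.4,"pics/w23c.png")
```

```text
t 32.98 pos [0.5363 0.1892 0.1015] head 98.98 F [ 1.  -0.2 -2.1] w 0.0593 j6 -1.60
turn units -0.00; after turn: tx 0.03 ty -0.02 tz 0.86
```

View pics/w23c.png

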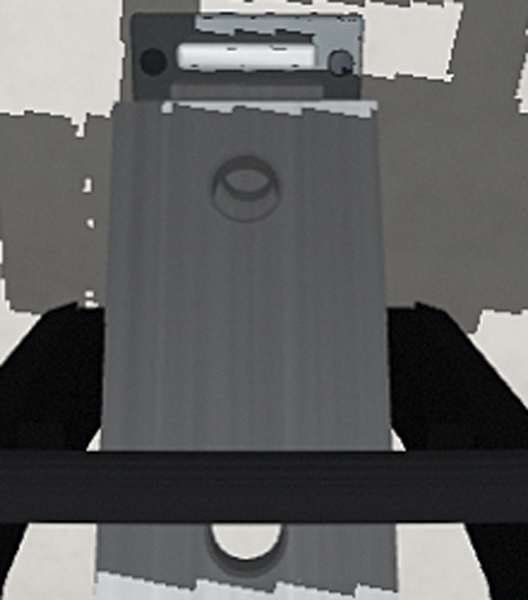

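Emit:
{"op": "play_rows", "data": {"commands": [[[0.02,-0.01,0.4],0],[[0,0,0.3],0],[[0,0,0.08],0],[[0,0,0],0],[[0,0,0],0],[[0,0,0],0]]}}

```text
t: 33.53
eef_pos: [0.5353, 0.1897, 0.0806]
ee_rot: [0.649, 0.76, -0.0, -0.0]
force: [-0.8, -0.4, -1.2]
width: 0.0595
```

Run:
```python
from plan import *
plan(.5358,.1898,.08,99.0)
```

```text
t 33.53 pos [0.5353 0.1897 0.0806] head 98.99 F [-0.8 -0.4 -1.2] w 0.0595 j6 -1.60
turn units -0.00; after turn: tx 0.00 ty 0.02 tz 0.03
```

Emit:
{"op": "play_rows", "data": {"commands": [[[0,0.02,0.03],0],[[0,0.12,0.165],0],[[0,0.1,0.175],0],[[0,0.085,0.18],0],[[0,0,0],0]]}}

```text
t: 33.95
eef_pos: [0.544, 0.191, 0.0662]
ee_rot: [0.65, 0.76, 0.0, 0.0]
force: [-0.5, 0.2, 0.6]
width: 0.0594
```

```bash
python3 tl.py w24
```

```text
t 33.95 pos [0.544  0.191  0.0662] head 98.98 F [-0.5  0.2  0.6] w 0.0594 j6 -1.60
turn units -0.00; after turn: tx 0.00 ty -0.30 tz 1.19
[0.5304 0.1888 0.0539] tilt 13.13 [-0.224 -0.037  0.974]
```

View pics/w24c.png

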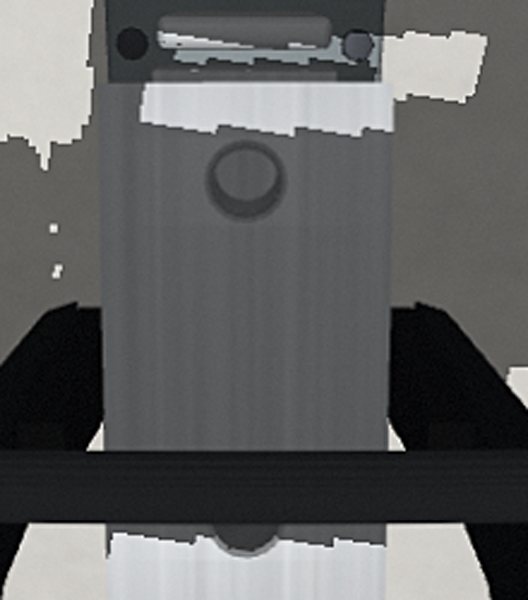

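Emit:
{"op": "play_rows", "data": {"commands": [[[0,0.05,0.16],0],[[0,0.03,0.16],0],[[0,0.02,0.13],0],[[0,0,0.06],0],[[0,0,0],0],[[0,0,0],0]]}}

```text
t: 34.5
eef_pos: [0.5462, 0.1913, 0.0542]
ee_rot: [0.65, 0.76, 0.0, 0.0]
force: [2.1, 0.5, -0.1]
width: 0.0597
```

```bash
python3 tl.py w25
```

```text
t 34.50 pos [0.5462 0.1913 0.0542] head 98.98 F [ 2.1  0.5 -0.1] w 0.0597 j6 -1.60
turn units -0.00; after turn: tx 0.00 ty -0.39 tz 0.71
[0.532  0.189  0.0451] tilt 1.07 [-0.018 -0.003  1.   ]
```

View pics/w25c.png

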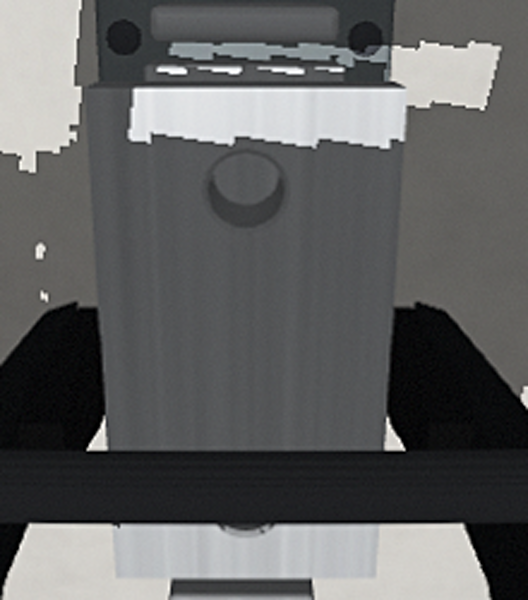

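Emit:
{"op": "play_rows", "data": {"commands": [[[0,0.01,0.05],0],[[0,0,0.04],0],[[0,0,0],0],[[0,0,0],0]]}}

```text
t: 34.88
eef_pos: [0.5462, 0.1913, 0.0531]
ee_rot: [0.649, 0.76, 0.0, 0.0]
force: [-1.1, -0.7, 11.3]
width: 0.0599
```

```bash
python3 tl.py w26
```

```text
t 34.88 pos [0.5462 0.1913 0.0531] head 98.99 F [-1.1 -0.7 11.3] w 0.0599 j6 -1.60
turn units -0.00; after turn: tx 0.00 ty -0.39 tz 0.66
[0.532  0.189  0.0443] tilt 0.17 [ 0.002 -0.002  1.   ]
```

Emit:
{"op": "play_rows", "data": {"commands": [[[0,0,-0.04],0],[[0,0,0],0],[[0,0,0],0],[[0,0,0],0]], "claw": 0.7}}

```text
t: 35.27
eef_pos: [0.5458, 0.1913, 0.0527]
ee_rot: [0.65, 0.76, -0.0, -0.0]
force: [-0.0, -0.1, 0.0]
width: 0.0752
```

Emit:
{"op": "play_rows", "data": {"commands": [[[0,0,-0.4],0],[[0,0,-0.8],0],[[0,0,-1],0],[[0,0,-1],0],[[0,0,-1],0],[[0,0,-1],0],[[0,-0.6,-0.5],0],[[0,0,0],0]]}}

```text
t: 35.93
eef_pos: [0.5308, 0.1891, 0.1989]
ee_rot: [0.649, 0.76, 0.002, 0.002]
force: [-0.1, 0.5, 0.9]
width: 0.0749
```

Run:
```python
from plan import *
from meas2 import *
plan(.5,.15,.2,99)
im,d,m=snap("wrist","w27"); C=cloud(m,d); crop(im,220,120,350,310,3.1,"pics/w27c.png")
k=(abs(C[...,2]-.0445)<.003); k[:,:235]=0;k[:,335:]=0;k[:100]=0;k[300:]=0
n,l,s,_=cv2.connectedComponentsWithStats(k.astype(np.uint8))
for i in range(1,n):
    if s[i,4]>500: print(s[i],cv2.minAreaRect(C[l==i][:,:2].astype(np.float32)))
im,d,m=snap("scene","s27");crop(im,180,150,350,280,4.5,"pics/s27c.png")
im,d,m=snap("top","t27");crop(im,190,160,345,290,5,"pics/t27c.png")
```

```text
t 35.93 pos [0.5308 0.1891 0.1989] head 99.01 F [-0.1  0.5  0.9] w 0.0749 j6 -1.60
turn units 0.00; after turn: tx -1.35 ty -1.46 tz -0.04
[ 250  152   64  111 6397] ((0.5439348816871643, 0.192792147397995), (0.11284720152616501, 0.06010601669549942), 8.939790725708008)
```

View pics/w27c.png

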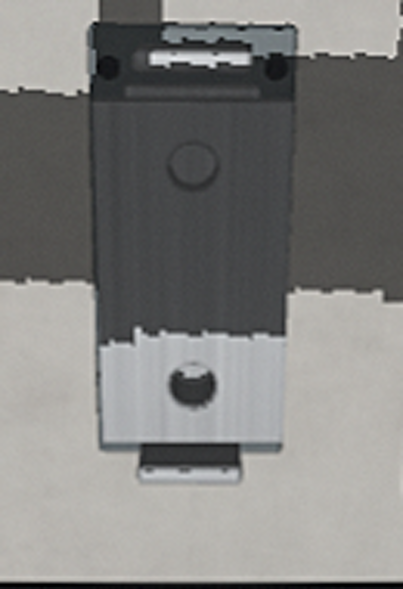

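View pics/s27c.png

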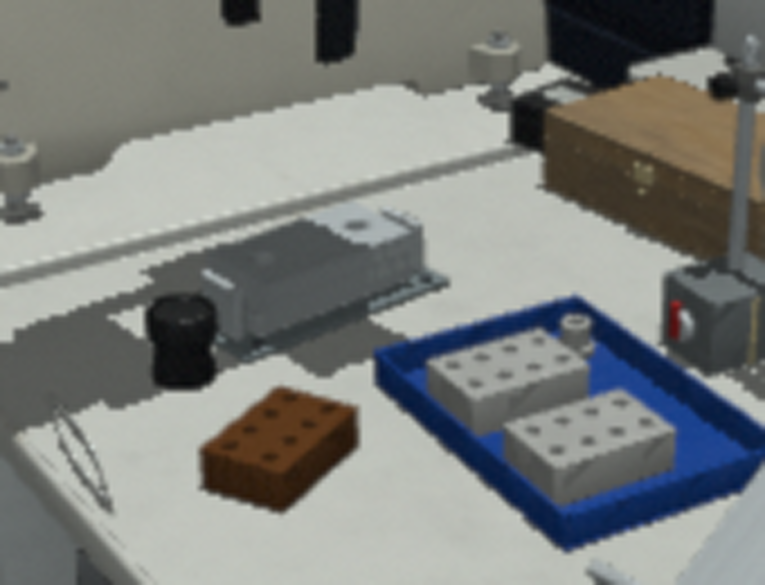

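Emit:
{"op": "play_rows", "data": {"commands": [[[0,0.5,-0.4],0],[[0,1,0],0],[[0,1,0],0],[[0,1,0],0],[[0,1,0],0],[[0,0.9,0],0],[[0,0,0],0],[[0,0,0],0]]}}

```text
t: 36.75
eef_pos: [0.6651, 0.21, 0.2029]
ee_rot: [0.65, 0.76, -0.001, -0.001]
force: [-0.8, 1.4, -0.4]
width: 0.0749
```

Run:
```python
from plan import *
from meas2 import *
plan(.5,.15,.2,99)
im,d,m=snap("wrist","w28"); C=cloud(m,d); crop(im,210,30,360,220,3,"pics/w28c.png")
k=(abs(C[...,2]-.0445)<.003); k[:,:235]=0;k[:,335:]=0;k[300:]=0
n,l,s,_=cv2.connectedComponentsWithStats(k.astype(np.uint8))
for i in range(1,n):
    if s[i,4]>500: print(s[i],cv2.minAreaRect(C[l==i][:,:2].astype(np.float32)))
```

```text
t 36.75 pos [0.6651 0.21   0.2029] head 98.97 F [-0.8  1.4 -0.4] w 0.0749 j6 -1.59
turn units -0.00; after turn: tx -1.34 ty -6.90 tz 0.12
[ 246    0   73  127 8259] ((0.5474812984466553, 0.19315814971923828), (0.10295309871435165, 0.06047080457210541), 9.086069107055664)
```

View pics/w28c.png

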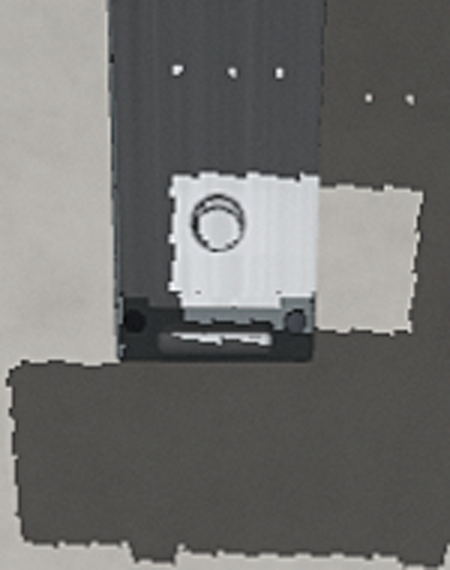

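Run:
```python
from meas2 import *
im,d,m=load("w28"); C=cloud(m,d)
cv2.imwrite("pics/w28d.png",cv2.resize(im[85:150,245:325],None,fx=9,fy=9,interpolation=cv2.INTER_CUBIC))
E_=m["extrinsics"];print("cam",-E_[:3,:3].T@E_[:3,3])
for v in range(122,142): print(v,C[v,275].round(4),C[v,290].round(4))
```

```text
cam [0.59087274 0.19935737 0.32742288]
122 [0.5958 0.194  0.0437] [0.5937 0.2076 0.0437]
123 [0.5967 0.1942 0.0441] [0.5945 0.2077 0.045 ]
124 [0.5975 0.1943 0.0438] [0.5954 0.2078 0.0442]
125 [0.5984 0.1944 0.0445] [0.5963 0.2079 0.0451]
126 [0.5993 0.1946 0.044 ] [0.5972 0.2082 0.0427]
127 [0.6006 0.1945 0.0312] [0.5983 0.2086 0.0318]
128 [0.6015 0.1946 0.0321] [0.5992 0.2087 0.0335]
129 [0.6029 0.1946 0.0191] [0.6006 0.2093 0.0194]
130 [0.6038 0.1948 0.0206] [0.6015 0.2095 0.0198]
131 [0.6047 0.1949 0.0208] [0.6024 0.2096 0.0212]
132 [0.6058 0.195  0.0187] [0.6035 0.2098 0.0192]
133 [0.6074 0.195  0.0062] [0.605  0.2105 0.0055]
134 [0.6084 0.1951 0.0066] [0.606  0.2106 0.0071]
135 [0.6095 0.1953 0.0057] [0.607  0.2107 0.0067]
136 [0.6104 0.1954 0.0063] [0.6081 0.211  0.0049]
137 [0.6114 0.1956 0.0065] [0.6091 0.2111 0.0057]
138 [0.6121 0.1958 0.0112] [0.6099 0.2112 0.0078]
139 [0.6122 0.1961 0.0243] [0.61   0.2108 0.0236]
140 [0.6122 0.1964 0.038 ] [0.61   0.2104 0.0377]
141 [0.6129 0.1965 0.0399] [0.6108 0.2105 0.0394]
```

View pics/w28d.png

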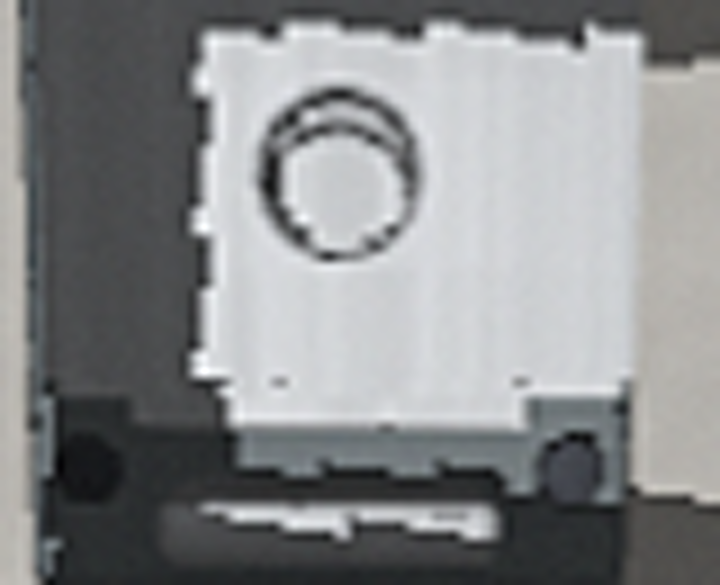

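The far end shows the lower plate standing out about 2 mm past the upper one (top end x=0.599, lower about 0.602). I'll re-grip the upper plate and shift it 2 mm.

Emit:
{"op": "play_rows", "data": {"commands": [[[0,-0.5,0],0],[[0,-1,0],0],[[0,-1,0],0],[[0,-1,0],0],[[0,-0.9,0],0],[[0,-0.4,0],0],[[0,0,0],0],[[0,0,0],0]]}}

```text
t: 37.47
eef_pos: [0.5457, 0.1914, 0.2059]
ee_rot: [0.649, 0.76, 0.0, 0.0]
force: [0.4, 0.4, 0.1]
width: 0.0753
```

Run:
```python
from plan import *
plan(.5458,.1913,.0538,99)
```

```text
t 37.47 pos [0.5457 0.1914 0.2059] head 99.00 F [0.4 0.4 0.1] w 0.0753 j6 -1.60
turn units -0.00; after turn: tx -0.00 ty 0.00 tz 6.08
```

Emit:
{"op": "play_rows", "data": {"commands": [[[0,0,0.5],0],[[0,0,1],0],[[0,0,1],0],[[0,0,1],0],[[0,0,1],0],[[0,0,0.7],0],[[0,0,0.3],0],[[0,0,0],0]]}}

```text
t: 38.13
eef_pos: [0.546, 0.1912, 0.0663]
ee_rot: [0.65, 0.76, -0.001, -0.001]
force: [0.0, -0.8, -0.4]
width: 0.0749
```

Emit:
{"op": "play_rows", "data": {"commands": [[[0,0,0.2],0],[[0,0,0],0],[[0,0,0],0],[[0,0,0],0]]}}

```text
t: 38.47
eef_pos: [0.5466, 0.1914, 0.0639]
ee_rot: [0.65, 0.76, 0.001, 0.001]
force: [-0.4, 0.6, -1.1]
width: 0.0752
```

Run:
```python
from plan import *
plan(.5458,.1913,.0538,99)
```

```text
t 38.47 pos [0.5466 0.1914 0.0639] head 98.99 F [-0.4  0.6 -1.1] w 0.0752 j6 -1.60
turn units -0.00; after turn: tx -0.00 ty -0.03 tz 0.40
```

Emit:
{"op": "play_rows", "data": {"commands": [[[0,0,0.2],0],[[0,0,0.17],0],[[0,0,0],0],[[0,0,0],0],[[0,0,0],0]]}}

```text
t: 38.88
eef_pos: [0.5461, 0.1914, 0.0537]
ee_rot: [0.65, 0.76, -0.0, -0.0]
force: [-0.3, -0.2, -0.6]
width: 0.0754
```

Emit:
{"op": "play_rows", "data": {"commands": [[[0,0,0],0],[[0,0,0],0],[[0,0,0],0],[[0,0,0],0],[[0,0,0],0]], "claw": -1}}

```text
t: 39.3
eef_pos: [0.5462, 0.1914, 0.0538]
ee_rot: [0.65, 0.76, 0.0, 0.0]
force: [-0.2, -0.7, 0.5]
width: 0.0596
```

Emit:
{"op": "play_rows", "data": {"commands": [[[0,0,-0.04],0],[[0,0.04,0],0],[[0,0.04,0],0],[[0,0,0],0],[[0,0,0.05],0],[[0,0,0],0],[[0,0,0],0]]}}

```text
t: 39.88
eef_pos: [0.5483, 0.1917, 0.0538]
ee_rot: [0.65, 0.76, 0.0, 0.0]
force: [-0.4, -0.3, 3.2]
width: 0.0599
```

Emit:
{"op": "play_rows", "data": {"commands": [[[0,0,0],0],[[0,0,0],0],[[0,0,0],0],[[0,0,0],0]], "claw": 0.7}}

```text
t: 40.22
eef_pos: [0.5481, 0.1917, 0.0534]
ee_rot: [0.65, 0.76, -0.0, -0.0]
force: [-0.1, 0.1, -0.6]
width: 0.0749
```

Emit:
{"op": "play_rows", "data": {"commands": [[[0,0,-0.4],0],[[0,0,-0.8],0],[[0,0,-1],0],[[0,0,-1],0],[[0,0,-1],0],[[0,0,-1],0],[[0,0,-0.8],0],[[0,0,0],0]]}}

```text
t: 40.88
eef_pos: [0.5493, 0.1919, 0.2084]
ee_rot: [0.649, 0.76, 0.003, 0.003]
force: [0.2, -0.3, 0.6]
width: 0.0751
```

Emit:
{"op": "play_rows", "data": {"commands": [[[0,0.6,0],0],[[0,1,0],0],[[0,1,0],0],[[0,1,0],0],[[0,0.9,0],0],[[0,0.2,0],0],[[0,0,0],0],[[0,0,0],0]]}}

```text
t: 41.55
eef_pos: [0.6633, 0.21, 0.2029]
ee_rot: [0.649, 0.76, -0.001, -0.0]
force: [0.7, -0.3, -1.1]
width: 0.0746
```

Run:
```python
from plan import *
from meas2 import *
plan(.5,.15,.2,99)
im,d,m=snap("wrist","w29"); C=cloud(m,d)
cv2.imwrite("pics/w29d.png",cv2.resize(im[60:160,235:335],None,fx=6,fy=6,interpolation=cv2.INTER_CUBIC))
for v in range(118,142): print(v,C[v,275].round(4),C[v,290].round(4))
k=(abs(C[...,2]-.0445)<.003); k[:,:235]=0;k[:,335:]=0;k[300:]=0
n,l,s,_=cv2.connectedComponentsWithStats(k.astype(np.uint8))
for i in range(1,n):
    if s[i,4]>500: print(s[i],cv2.minAreaRect(C[l==i][:,:2].astype(np.float32)),C[l==i][:,2].std())
im,d,m=snap("scene","s29");crop(im,180,150,400,320,3.6,"pics/s29c.png")
```

```text
t 41.55 pos [0.6633 0.21   0.2029] head 99.00 F [ 0.7 -0.3 -1.1] w 0.0746 j6 -1.59
turn units -0.00; after turn: tx -1.35 ty -6.83 tz 0.12
118 [0.5909 0.1935 0.0443] [0.5887 0.207  0.0434]
119 [0.5917 0.1937 0.044 ] [0.5896 0.2071 0.0453]
120 [0.5926 0.1938 0.044 ] [0.5905 0.2072 0.0454]
121 [0.5935 0.1939 0.0435] [0.5913 0.2074 0.0438]
122 [0.5943 0.194  0.0438] [0.5922 0.2075 0.0459]
123 [0.5952 0.1942 0.0451] [0.5931 0.2076 0.0456]
124 [0.5961 0.1943 0.0441] [0.594  0.2078 0.0444]
125 [0.5969 0.1945 0.0447] [0.5948 0.2079 0.045 ]
126 [0.5978 0.1946 0.0445] [0.5957 0.2081 0.0444]
127 [0.5987 0.1947 0.0432] [0.5966 0.2083 0.0433]
128 [0.5996 0.1948 0.0442] [0.5975 0.2084 0.0438]
129 [0.6004 0.195  0.0451] [0.5983 0.2085 0.0448]
130 [0.6014 0.1951 0.0441] [0.5992 0.2087 0.0448]
131 [0.6033 0.1949 0.0208] [0.6011 0.2097 0.0198]
132 [0.6043 0.1951 0.0205] [0.602  0.2098 0.0193]
133 [0.6053 0.1952 0.0207] [0.603  0.21   0.0198]
134 [0.607  0.1952 0.0067] [0.6046 0.2106 0.0067]
135 [0.608  0.1953 0.0068] [0.6056 0.2108 0.0067]
136 [0.609  0.1955 0.0072] [0.6067 0.211  0.0052]
137 [0.6102 0.1956 0.005 ] [0.6077 0.2112 0.005 ]
138 [0.6111 0.1958 0.0066] [0.6086 0.2113 0.0069]
139 [0.6121 0.1959 0.0056] [0.6097 0.2115 0.0057]
140 [0.6121 0.1962 0.0193] [0.6099 0.2112 0.0172]
141 [0.6121 0.1965 0.0325] [0.61   0.2108 0.0303]
[ 246    0   73  131 8537] ((0.547834038734436, 0.19322596490383148), (0.1064995601773262, 0.06049003824591637), 9.064078330993652) 0.0007544099255268892
```

View pics/w29d.png

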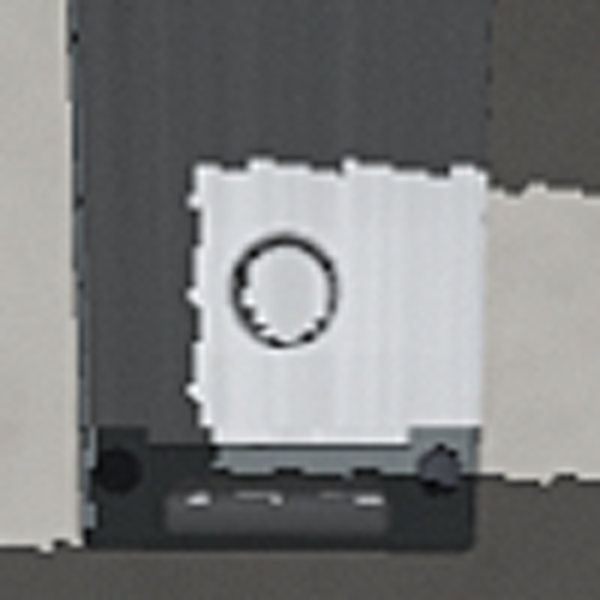

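View pics/s29c.png

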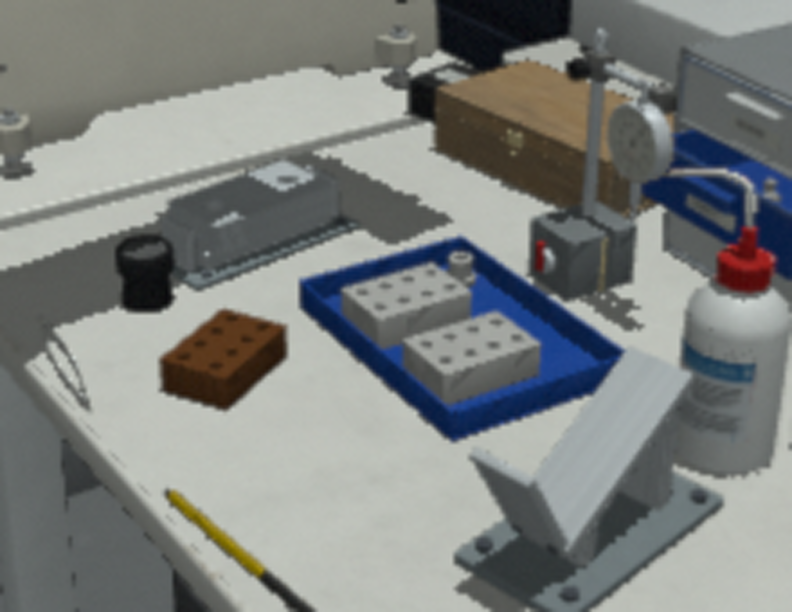

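The last wrist view shows the plate holes concentric at about pixel (283,108) and no lower plate showing at the end. In the scene view the cradle is empty, both blocks are flat in the tray, and the bystanders and the brown block are where they were.

```bash
python3 -c "
from station import ctrl
print(ctrl.observe()['t'],ctrl.close_job())"
```

```text
the job is handed in; nothing more can be done
41.65 None
```

The stack is apart and the job is handed in at 41.7 s of the 72 s.

**What I did:** In stack order, I lifted each piece along the bed's normal. I set its low edge down and turned it flat in the grip before letting go. One thing needed mending: the upper plate first lay about 2 mm short along the rest, so I gripped it again and moved it into line.

**Last checks:**
- **Blocks:** Both lay within about 0.2° of flat just before release. In the view after release they were parallel on the tray floor, broad faces up, about 30 mm apart. That gap left room for the fingers.
- **Plates:** They lie one on the other between the cheeks, with holes concentric. The lower plate no longer stands out at the far end.
- **Bystanders:** The bottle, dial stand, loupe, bush and brown block look unmoved.
- **Forces:** The highest reading at the end of any move was about 23 N, while pressing the first block flat.

**Disagreement:** The top and wrist cameras differed by about 2 to 3 mm on where the rest and tray stand. I went by the wrist camera.

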